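# Book out the steel bushing: job plate in, heavier bushing to the reader

## Task

First take the job plate out of its wooden stand, slide it down into the slot of the check-out station until it is fully home, and let go of it. Then lift the two look-alike bushings clear of the black mat one at a time, a good 5 cm each, to feel which is heavier; leave the lighter one standing upright on the mat. Finish while holding the heavier one in the gripper, upright and still, centred about 10 cm above the station's round black reading window, and leave the wrench, carton and jar alone.

Things in the scene. Friction and masses are not known exactly. Their poses are not given: they have to be found in the camera images.
- station: Check-out station fixed to the bench (it does not move): a white deck 130 x 105 mm, 30 mm high, with the reading window, and along its +y side a raised grey block 110 x 40 mm, 60 mm high, with the slot in its top. Origin under the middle on the bench, x parallel to the slot's length, z up; it may be turned by up to 0.3 rad.
- slot (a point): Centre of the mouth of the station's slot, in the block's top face, 60 mm above the bench. The slot is 73 mm long (along x), 9 mm wide (along y), 40 mm deep, with a 3 mm chamfer at the mouth. A plate that is fully home stands on the slot's floor with its centre 10 mm above this point. z up. 80 mm from the window along y.
- window (a point): Centre of the round black reading window, 58 mm across, flush in the deck's top, 30 mm above the bench. z up.
- stand: Wooden stand fixed to the bench, 110 x 70 x 35 mm, with a slot 74 mm long (along x), 8 mm wide, 25 mm deep in its top, in which the job plate starts. It may stand left or right of the station. Origin under its middle, x along the slot.
- plate_centre (a point): Centre of the job plate: a stiff flat aluminium plate 70 mm wide (its x), 6 mm thick (its y), 100 mm high (its z, up), 0.11 kg, with a blank white patch on both faces. It starts upright in the stand's slot, its top 75 mm above the stand's top; it may lean a little. Either face may point either way in the station's slot.
- plate: The same job plate; origin at the middle of its lower edge, 50 mm below its centre.
- mat: Black rubber mat fixed to the bench, 130 (x) x 200 (y) x 4 mm, at the other side of the station from the stand; origin under its middle. The bushings start on it about 110 mm apart along its y.
- bushing_p_centre (a point): One of two look-alike bushings: an upright plain bare-metal grey tube, 44 mm outside diameter, 20 mm bore, 55 mm high, that starts standing on the black mat. One of the two is solid steel (about 0.5 kg), the other plated aluminium (about 0.2 kg); which is which cannot be seen and either may stand at either place. Origin at its centre, half-way up, z along its bore (up).
- bushing_q_centre (a point): One of two look-alike bushings: an upright plain bare-metal grey tube, 44 mm outside diameter, 20 mm bore, 55 mm high, that starts standing on the black mat. One of the two is solid steel (about 0.5 kg), the other plated aluminium (about 0.2 kg); which is which cannot be seen and either may stand at either place. Origin at its centre, half-way up, z along its bore (up).
- bushing_p: The body of that bushing; origin at the centre of its underside.
- bushing_q: The body of that bushing; origin at the centre of its underside.
- wrench: Bystander: a steel wrench 170 mm long lying flat beyond the station; leave alone.
- carton: Bystander: a closed cardboard carton 80 x 110 x 60 mm; origin under its middle; leave alone.
- jar: Bystander: a white jar 70 mm across, 90 mm high; origin under its middle; leave alone.
Mind the look-alikes: they are no part of the job. What is shaped like the plate but yellow is not meant. What is shaped like the bushing_p but orange is not meant.

How it is judged:
On the way, in this order (a step that is already met when the one before it is completed fails the run):
1. the job plate stands fully home in the station's slot, let go (z of plate_centre in the frame of slot between 0.004 and 0.0135 m and horizontal distance between plate_centre and slot below 0.007 m and angle between the z axis of plate_centre and the z axis of slot, either way round below 0.12 rad and contact force between plate and the fingers below 0.3 N), for 0.2 s.
2. the lighter bushing has been lifted at least 30 mm clear of the mat in the gripper (if the heavier was lifted first, it is lifted again afterwards) (((z of bushing_p_centre in the frame of mat above 0.0575 m and contact force between bushing_p and the fingers above 1 N and contact force between bushing_p and mat below 0.05 N and contact force between bushing_q and mat above 3.2 N and z of bushing_q_centre in the frame of mat below 0.036 m) or (z of bushing_q_centre in the frame of mat above 0.0575 m and contact force between bushing_q and the fingers above 1 N and contact force between bushing_q and mat below 0.05 N and contact force between bushing_p and mat above 3.2 N and z of bushing_p_centre in the frame of mat below 0.036 m))), for 0.2 s.
3. the heavier bushing is held over the reading window, with the lighter one back on the mat (((horizontal distance between bushing_p_centre and window below 0.03 m and z of bushing_p_centre in the frame of window between 0.0775 and 0.1775 m and angle between bushing_p_centre's own z axis and vertical below 0.25 rad and linear speed of each of bushing_p, bushing_q below 0.03 m/s and contact force between bushing_p and the fingers above 1 N and contact force between bushing_p and station below 0.05 N and contact force between bushing_p and plate below 0.05 N and contact force between bushing_p and bushing_q below 0.05 N and z of bushing_q_centre in the frame of mat below 0.036 m and angle between bushing_q_centre's own z axis and vertical below 0.15 rad and x of bushing_q_centre in the frame of mat between -0.065 and 0.065 m and y of bushing_q_centre in the frame of mat between -0.1 and 0.1 m and contact force between bushing_q and the fingers below 0.3 N and contact force between bushing_q and mat between 0.8 and 3.2 N) or (horizontal distance between bushing_q_centre and window below 0.03 m and z of bushing_q_centre in the frame of window between 0.0775 and 0.1775 m and angle between bushing_q_centre's own z axis and vertical below 0.25 rad and linear speed of each of bushing_q, bushing_p below 0.03 m/s and contact force between bushing_q and the fingers above 1 N and contact force between bushing_q and station below 0.05 N and contact force between bushing_q and plate below 0.05 N and contact force between bushing_q and bushing_p below 0.05 N and z of bushing_p_centre in the frame of mat below 0.036 m and angle between bushing_p_centre's own z axis and vertical below 0.15 rad and x of bushing_p_centre in the frame of mat between -0.065 and 0.065 m and y of bushing_p_centre in the frame of mat between -0.1 and 0.1 m and contact force between bushing_p and the fingers below 0.3 N and contact force between bushing_p and mat between 0.8 and 3.2 N))), for 0.2 s.
At the end, for the whole second after the job is handed in: Gripper alone holds the heavier bushing still, centre within 30 mm of the window's axis, underside 50-150 mm above it, tilt < 0.25 rad; the lighter stands released on the mat, tilt < 0.15 rad; the plate stands released in the slot, within 3.5 mm of home, 7 mm of centre, tilt < 0.12 rad (all of step 1 and ((horizontal distance between bushing_p_centre and window below 0.03 m and z of bushing_p_centre in the frame of window between 0.0775 and 0.1775 m and angle between bushing_p_centre's own z axis and vertical below 0.25 rad and linear speed of each of bushing_p, bushing_q below 0.03 m/s and contact force between bushing_p and the fingers above 1 N and contact force between bushing_p and station below 0.05 N and contact force between bushing_p and plate below 0.05 N and contact force between bushing_p and bushing_q below 0.05 N and z of bushing_q_centre in the frame of mat below 0.036 m and angle between bushing_q_centre's own z axis and vertical below 0.15 rad and x of bushing_q_centre in the frame of mat between -0.065 and 0.065 m and y of bushing_q_centre in the frame of mat between -0.1 and 0.1 m and contact force between bushing_q and the fingers below 0.3 N and contact force between bushing_q and mat between 0.8 and 3.2 N) or (horizontal distance between bushing_q_centre and window below 0.03 m and z of bushing_q_centre in the frame of window between 0.0775 and 0.1775 m and angle between bushing_q_centre's own z axis and vertical below 0.25 rad and linear speed of each of bushing_q, bushing_p below 0.03 m/s and contact force between bushing_q and the fingers above 1 N and contact force between bushing_q and station below 0.05 N and contact force between bushing_q and plate below 0.05 N and contact force between bushing_q and bushing_p below 0.05 N and z of bushing_p_centre in the frame of mat below 0.036 m and angle between bushing_p_centre's own z axis and vertical below 0.15 rad and x of bushing_p_centre in the frame of mat between -0.065 and 0.065 m and y of bushing_p_centre in the frame of mat between -0.1 and 0.1 m and contact force between bushing_p and the fingers below 0.3 N and contact force between bushing_p and mat between 0.8 and 3.2 N))); the arm keeps its last pose, push and grip.
It fails at once if the wrench, carton or jar is moved by more than 30 mm (distance of any of wrench, carton, jar from where it was at the start of the episode above 0.03 m).
It also fails if it takes over 72 s, if anything falls off the work surface, if the arm or the gripper's body presses on something with over 40 N, if the wrist force passes 120 N, or if a joint passes its speed limit or range.

## Robot

A 6-joint arm with a two-finger parallel gripper is mounted at the origin on the work surface. World frame = base frame: x ahead of the robot, y to its left, z up, the work surface at z = 0. Lengths are in m, angles in rad, forces in N, time in s.
With the tool pointing down it reaches from about 0.375 to 0.975 m from the base axis. Payload 3.8 kg.
Tool frame: the origin (TCP) lies at the very end of the fingers, on their centre line; the grasp point (between the pads) lies 19 mm behind it; z points along the fingers, y is the direction in which the jaws open and shut (so a half turn about z gives the same grasp; the last joint's range is limited). The gripper opens to 85 mm and grips with 20 to 120 N. Pads are 22 mm wide; open, the fingers measure 114 mm over their backs; the gripper's body (76 mm by 85 mm) begins 54 mm behind the grasp point. The pads swing forward as they close: fully open they stand 13 mm farther back than shut.
Start: joints at [1.206, 0.264, 1.604, -0, 1.274, -0.037], TCP at [0.217, 0.639, 0.231] pointing down, gripper open.
Joint ranges: [-2.63, 2.63], [-0.94, 2.18], [0.31, 2.57], [-1.31, 4.45], [0, 2.66], [-2.55, 2.55]. Speed limits (rad/s): [2.57, 2.57, 3.14, 3.14, 3.14, 3.14].

## Interface

Orientations are given as a rotation vector (axis times angle).
In Python, from workcell import bot, read_camera, finish_job gives the robot as it stands. The module is installed in compiled form; this text tells all that it offers.
- The arm moves only by the tool servo_tool, never from a script. Its argument "targets" is text: rows parted by semicolons, each of 7 numbers parted by spaces: the turn, a rotation vector about the tool's x, y, z in rad, then the shift along the tool's x, y, z in mm, then the finger opening in mm, from 0 to 85.4. In form: wx wy wz x y z gripper; .... A call has 1 to 8 rows; each row shifts and turns the pose as measured when the row begins, along the tool's axes as they then stand; what a row does not reach is not made up. A row lasts 1/12 s, in which the tool goes at most 41.7 mm and 7.16 degrees, less where a joint would pass 70% of its speed; a pose out of reach is approached as far as the arm can. A call is refused whole if a number of a shift passes 41.7 or a number of a turn 0.125, either way. A call with a gripper value outside its range is refused whole. The fingers move at their own pace and stop on an object; "newtons" is the grip in N (left out, the last holds). Time passes only in rows, so rows that do not move let the fingers close. It gives the time, the measured TCP pose, the force and the opening at its end, in the units of the state.
- bot.read_state(): the state, without advancing time (a new reading comes with each control period).
- read_camera(name): name is "scene" or "top" or "wrist"; returns a dict with "image" (480x640x3 uint8, red, green, blue), "mtx" (3x3 intrinsics, pixels), "eye" and "orientation" of the camera in the world; the wrist camera has in their place "T_tool_cam" (4x4, takes a point from camera to tool coordinates, whose origin is the TCP and whose axes are the flange's). Camera axes: x right, y up, looking along -z (the intrinsics and any distortion apply to the point x, -y, -z); pixel columns grow to the right and rows downward; lengths in m; the calibration is good to about 2 mm. The wrist camera is an equidistant fisheye: a pixel r from the principal point sees the ray r / f radians off the axis. A picture is of the moment at which its call begins: read the wrist's pose just before it. There is no depth.
- finish_job(): hands the job in, once; it reports no verdict.
The state is a dict: "time": time; "q": joint angles; "joint_vel": joint speeds; "joint_torque": joint torques, N m; "tool_pos": TCP position; "tcp_rot": TCP orientation; "wrist_force": force on the tool from outside, world axes, zero at the start; "torque": the same for the moment, N m; "width": opening from 0.0 (shut) to 1.0 (fully open).
Only numpy, scipy, OpenCV 4.12 (cv2) and the standard library are available. Lean on these libraries where they do the work, as an engineer would, in place of code of your own. Each camera call takes 0.05 s, during which the arm holds its last target.

## Working session

There is one attempt and no reset: what is moved stays moved. The work goes in short steps, Python scripts to look and compute and a tool call to move; the robot and the scene stay as the last step left them, time stands still between calls to the robot, and variables do not carry over. Pictures are saved under pics/ and viewed, and the job is handed in when it is done.

Besides the shell and the picture viewer there is one more tool, called after "Request:" as name(argument=value, ...) on one line, values as JSON. servo_tool: Moves the arm, as the interface text tells. Its arguments: {"type":"object","properties":{"targets":{"type":"string"},"newtons":{"type":"number"}},"required":["targets"]}

```bash
mkdir -p pics; ls
python3 - <<'E'
from workcell import bot, read_camera
import cv2,numpy as np,pickle
s=bot.read_state();print(s)
for n in("scene","top","wrist"):
    c=read_camera(n);cv2.imwrite(f"pics/{n}0.png",c["image"][:,:,::-1]);pickle.dump(c,open(f"{n}0.pkl","wb"))
    print(n,{k:v for k,v in c.items() if k!="image"})
E
```

```text
pics
{'time': 0.0, 'q': array([ 1.20611919e+00,  2.64753553e-01,  1.60539451e+00,  8.75231813e-06,
        1.27368952e+00, -3.68817588e-02]), 'joint_vel': array([-1.86369397e-03,  1.20784675e-06, -9.45377472e-04, -1.64671375e-03,
       -1.95195897e-03,  4.70781275e-04]), 'joint_torque': array([ 1.30809345e-03, -5.15080369e+01, -3.67327380e+01, -1.67660683e-04,
        1.20387267e-02,  9.65493200e-06]), 'tool_pos': array([0.21704473, 0.63837385, 0.22995068]), 'tcp_rot': array([-0.51252692, -3.09903925,  0.00345236]), 'wrist_force': array([-0.05778698, -0.04367266, -0.80490876]), 'torque': array([-0.01336728,  0.02793138, -0.02417729]), 'width': 0.9996455558516243}
scene {'mtx': array([[451.63015574,   0.        , 322.99124276],
       [  0.        , 451.63015574, 241.7379437 ],
       [  0.        ,   0.        ,   1.        ]]), 'eye': array([1.35267166, 0.43669494, 0.68420397]), 'orientation': array([0.61263877, 0.98271025, 1.83222339])}
top {'mtx': array([[578.92769933,   0.        , 322.69384866],
       [  0.        , 578.92769933, 236.72734624],
       [  0.        ,   0.        ,   1.        ]]), 'eye': array([0.49729147, 0.02314272, 1.19461012]), 'orientation': array([ 0.04009371, -0.01906813, -1.56814359])}
wrist {'mtx': array([[371.64829954,   0.        , 322.66458741],
       [  0.        , 371.64829954, 240.28071433],
       [  0.        ,   0.        ,   1.        ]]), 'T_tool_cam': array([[ 1.11539501e-03,  9.55306443e-01,  2.95615217e-01,
         7.47221913e-02],
       [ 9.99999265e-01, -1.20628645e-03,  1.25091781e-04,
         1.37929956e-03],
       [ 4.76097617e-04,  2.95614860e-01, -9.55307086e-01,
        -1.42497524e-01],
       [ 0.00000000e+00,  0.00000000e+00,  0.00000000e+00,
         1.00000000e+00]])}
```

View pics/top0.png

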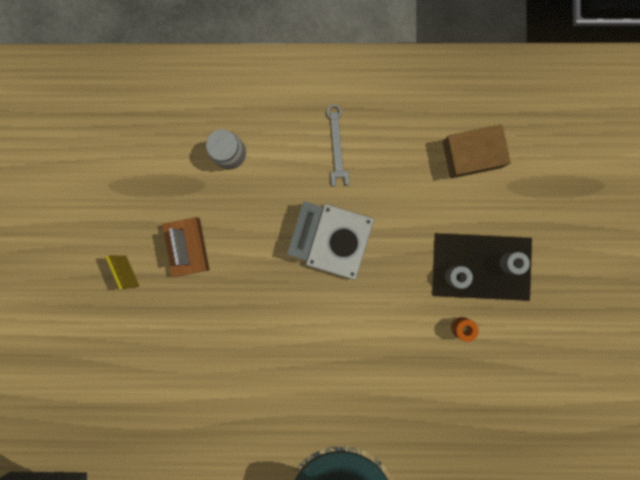

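View pics/scene0.png

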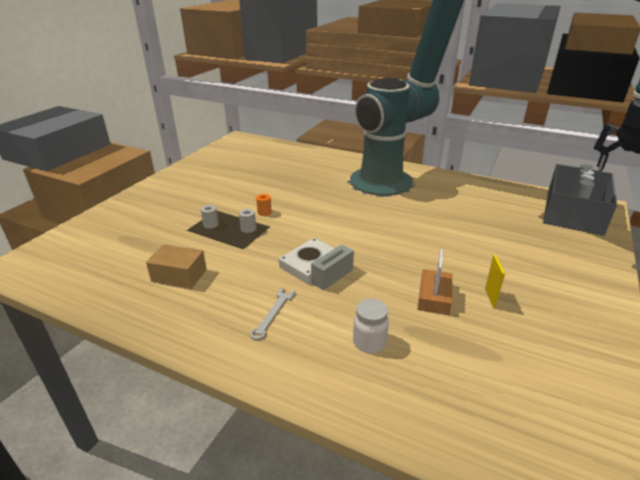

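View pics/wrist0.png

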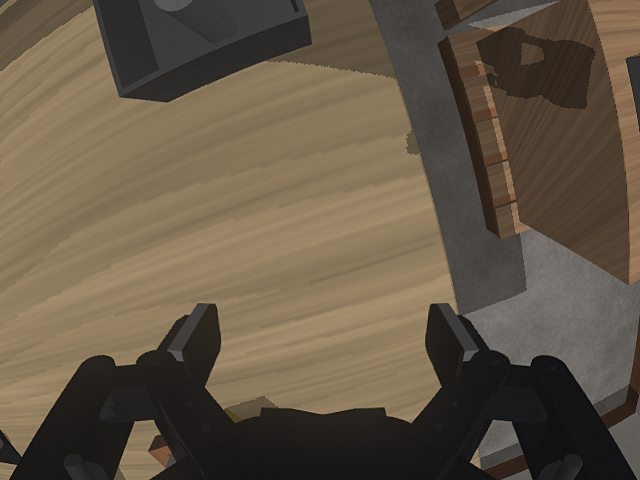

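The top view shows: stand with the grey/white job plate near px (185,247), and a yellow look-alike plate at (121,271). The station is at (332,241) with its window at (343,242). The mat holds two grey bushings at (460,277) and (516,263). An orange look-alike sits at (465,329). The jar is at (225,148), the wrench at (337,147) and the carton at (478,151). Next are enlarged crops to confirm this, and measurements.

```bash
cat > h.py <<'E'
import numpy as np,cv2,pickle
from scipy.spatial.transform import Rotation as R
def ray(c,u,v):
    K=c["mtx"];d=np.array([(u-K[0,2])/K[0,0],-(v-K[1,2])/K[1,1],-1.0])
    return c["eye"],R.from_rotvec(c["orientation"]).as_matrix()@d
def onz(c,u,v,z):
    e,d=ray(c,u,v);return e+d*(z-e[2])/d[2]
def proj(c,p):
    q=R.from_rotvec(c["orientation"]).as_matrix().T@(np.asarray(p)-c["eye"]);K=c["mtx"]
    return np.array([K[0,2]+K[0,0]*q[0]/-q[2],K[1,2]-K[1,1]*q[1]/-q[2]])
def wpose(c,s):
    T=np.eye(4);T[:3,:3]=R.from_rotvec(s["tcp_rot"]).as_matrix();T[:3,3]=s["tool_pos"];return T@c["T_tool_cam"]
def wray(c,s,u,v):
    K=c["mtx"];x=(u-K[0,2])/K[0,0];y=(v-K[1,2])/K[1,1];r=np.hypot(x,y);k=np.sin(r)/r if r>1e-9 else 1
    d=np.array([x*k,-y*k,-np.cos(r)]);T=wpose(c,s);return T[:3,3],T[:3,:3]@d
def wonz(c,s,u,v,z):
    e,d=wray(c,s,u,v);return e+d*(z-e[2])/d[2]
def wproj(c,s,p):
    T=wpose(c,s);q=T[:3,:3].T@(np.asarray(p)-T[:3,3]);r=np.arctan2(np.hypot(q[0],q[1]),-q[2]);n=np.hypot(q[0],q[1]);K=c["mtx"]
    return np.array([K[0,2]+K[0,0]*r*q[0]/n,K[1,2]-K[1,1]*r*q[1]/n])
def tgt(s,p,yaw=None):
    "shift in tool axes (mm) from state to world p"
    M=R.from_rotvec(s["tcp_rot"]).as_matrix();return M.T@(np.asarray(p)-s["tool_pos"])*1000
def look(n):
    from workcell import bot,read_camera
    s=bot.read_state();c=read_camera(n);return s,c
E
python3 - <<'E'
from h import *
c=pickle.load(open("top0.pkl","rb"));im=c["image"][:,:,::-1]
a=cv2.resize(im[200:300,95:215],None,fx=5,fy=5,interpolation=2)
b=cv2.resize(im[190:290,275:395],None,fx=5,fy=5,interpolation=2)
d=cv2.resize(im[220:345,420:545],None,fx=4.8,fy=4.8,interpolation=2)
cv2.imwrite("pics/cA.png",a);cv2.imwrite("pics/cB.png",b);cv2.imwrite("pics/cC.png",d)
E
```

```text
(no output)
```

View pics/cA.png

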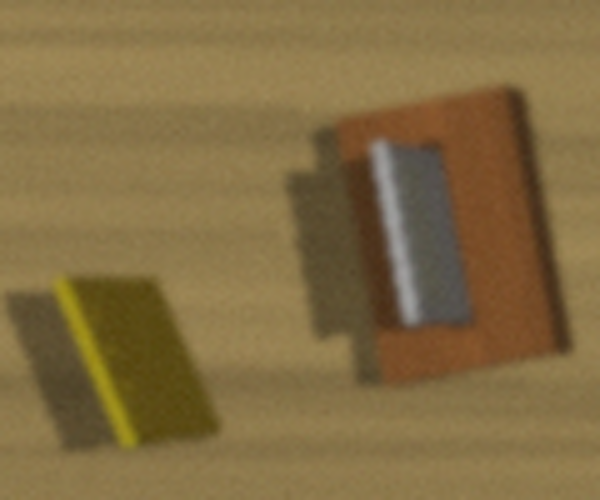

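View pics/cB.png

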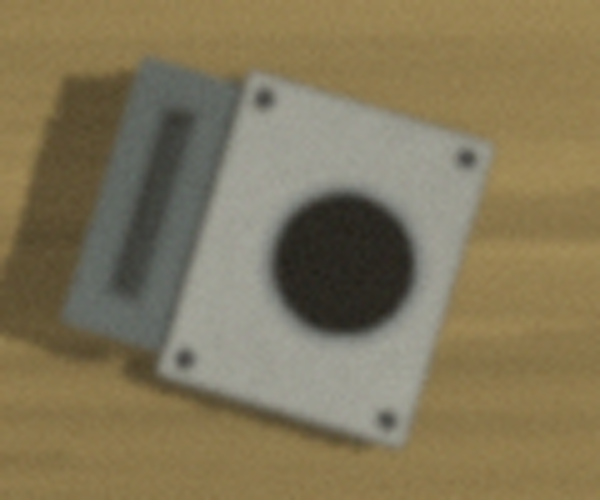

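View pics/cC.png

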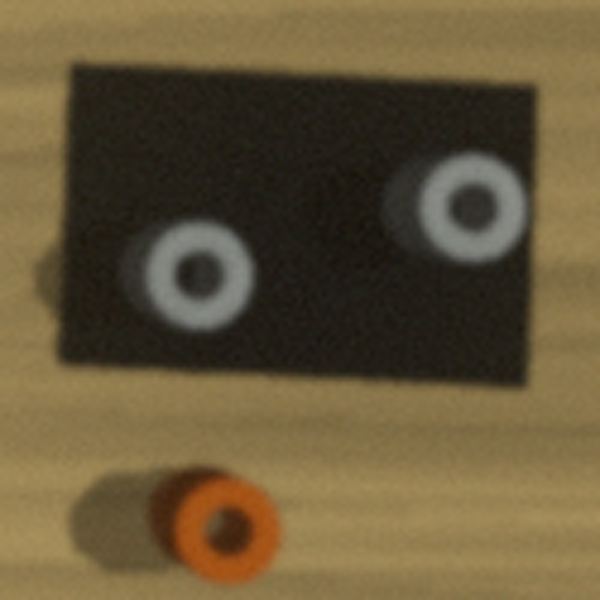

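The crops confirm the targets. The grey plate's bright top edge in the stand runs from about (170.6,228.6) to (177,264.5). The two grey tubes are on the mat at (461.5,277) and (518,263.5). Yellow and orange are the decoys.

Run:
```python
from h import *
c=pickle.load(open("top0.pkl","rb"))
A=lambda x,y:(95+x/5-.4,200+y/5-.4);B=lambda x,y:(275+x/5-.4,190+y/5-.4);C=lambda x,y:(420+x/4.8-.4,220+y/4.8-.4)
P=lambda f,l,z:[onz(c,*f(*q),z) for q in l]
def rep(n,L): print(n,np.round(L,4).tolist(), "mean",np.round(np.mean(L,0),4), "seg",np.round([np.linalg.norm(L[i]-L[i-1]) for i in range(len(L))],4))
rep("platetop",P(A,[(378,142),(408,325)],.110))
rep("plate bottom line at standtop z",P(A,[(440,147),(470,322)],.035))
rep("stand corners",P(A,[(337,120),(510,88),(555,352),(385,383)],.035))
rep("standslot",P(A,[(372,142),(440,147),(470,322),(405,326)],.035))
rep("station deck",P(B,[(252,72),(495,143),(402,447),(160,375)],.03))
rep("window",P(B,[(344,263)],.03))
rep("window edge",P(B,[(274,263),(416,263)],.03))
rep("slot",P(B,[(170,110),(196,113),(137,300),(112,295)],.06))
rep("block",P(B,[(147,57),(245,83),(162,350),(62,320)],.06))
rep("mat",P(C,[(72,65),(537,87),(525,386),(60,363)],.004))
rep("bush",P(C,[(200,276),(473,208)],.059))
rep("orange",P(C,[(228,528)],.055))
```

```text
platetop [[0.554, 0.3249, 0.11], [0.4852, 0.3127, 0.11]] mean [0.5196 0.3188 0.11  ] seg [0.0699 0.0699]
plate bottom line at standtop z [[0.5559, 0.3207, 0.035], [0.4856, 0.3078, 0.035]] mean [0.5208 0.3142 0.035 ] seg [0.0715 0.0715]
stand corners [[0.5667, 0.3624, 0.035], [0.5798, 0.2927, 0.035], [0.4737, 0.2734, 0.035], [0.4611, 0.3417, 0.035]] mean [0.5203 0.3176 0.035 ] seg [0.1077 0.071  0.1078 0.0694]
standslot [[0.5579, 0.3482, 0.035], [0.5559, 0.3207, 0.035], [0.4856, 0.3078, 0.035], [0.4839, 0.3339, 0.035]] mean [0.5208 0.3276 0.035 ] seg [0.0753 0.0276 0.0715 0.0262]
station deck [[0.6073, 0.0343, 0.03], [0.5787, -0.0636, 0.03], [0.4564, -0.0262, 0.03], [0.485, 0.071, 0.03]] mean [0.5319 0.0039 0.03  ] seg [0.1276 0.102  0.1279 0.1014]
window [[0.5302, -0.0029, 0.03]] mean [ 0.5302 -0.0029  0.03  ] seg [0.]
window edge [[0.5302, 0.0253, 0.03], [0.5303, -0.0318, 0.03]] mean [ 0.5302 -0.0033  0.03  ] seg [0.0571 0.0571]
slot [[0.5894, 0.0662, 0.06], [0.5882, 0.056, 0.06], [0.5147, 0.0789, 0.06], [0.5166, 0.0887, 0.06]] mean [0.5522 0.0725 0.06  ] seg [0.0762 0.0103 0.077  0.01  ]
block [[0.6103, 0.0754, 0.06], [0.6001, 0.0368, 0.06], [0.4951, 0.069, 0.06], [0.5068, 0.1083, 0.06]] mean [0.5531 0.0724 0.06  ] seg [0.1086 0.0399 0.1098 0.041 ]
mat [[0.55, -0.1906, 0.004], [0.541, -0.3885, 0.004], [0.4139, -0.3821, 0.004], [0.4229, -0.185, 0.004]] mean [ 0.482  -0.2865  0.004 ] seg [0.1272 0.1981 0.1273 0.1973]
bush [[0.4618, -0.2323, 0.059], [0.4897, -0.3431, 0.059]] mean [ 0.4758 -0.2877  0.059 ] seg [0.1143 0.1143]
orange [[0.3595, -0.2439, 0.055]] mean [ 0.3595 -0.2439  0.055 ] seg [0.]
```

Request:
servo_tool(targets="0 0 -0.1 0 0 0 85; 0 0 -0.1 0 0 0 85; 0 0 -0.1 0 0 0 85; 0 0 -0.1 0 0 0 85; 0 0 -0.11 0 0 0 85; 0 0 0 0 0 0 85")

```text
time: 0.65
tool_pos: [0.2164, 0.6367, 0.2266]
tcp_rot: [0.323, -3.121, 0.011]
wrist_force: [1.1, -0.6, 0.1]
width: 0.999
```

```bash
cat >> h.py <<'E'
def rep(p=None,th=None):
    from workcell import bot
    s=bot.read_state();M=R.from_rotvec(s["tcp_rot"]).as_matrix()
    print("t",round(s["time"],2),"pos",np.round(s["tool_pos"],4),"theta",round(np.arctan2(M[1,1],M[0,1]),4),"toolz",np.round(M[:,2],4),"F",np.round(s["wrist_force"],2),"w",round(s["width"]*85.4,1),"q",np.round(s["q"],2))
    if th is not None:
        # desired: z down, y at th
        y=np.array([np.cos(th),np.sin(th),0]);z=np.array([0,0,-1.]);D=np.c_[np.cross(y,z),y,z]
        print(" turn(tool)",np.round(R.from_matrix(M.T@D).as_rotvec(),4))
    if p is not None: print(" shift mm",np.round(tgt(s,p),1))
E
python3 -c "
from h import *
rep([.5197,.3188,.23],1.751)"
```

```text
t 0.65 pos [0.2164 0.6367 0.2266] theta 1.7768 toolz [-0.0028 -0.0073 -1.    ] F [ 1.14 -0.64  0.13] w 85.4 q [ 1.21  0.27  1.61  0.    1.27 -0.57]
 turn(tool) [-0.0066 -0.0042  0.0258]
 shift mm [-231.9 -373.2   -1.9]
```

Request:
servo_tool(targets="0 0 0.025 -21 -34 0 85; 0 0 0 -21 -34 0 85; 0 0 0 -21 -34 0 85; 0 0 0 -21 -34 0 85; 0 0 0 -21 -34 0 85; 0 0 0 -21 -34 0 85; 0 0 0 -21 -34 0 85; 0 0 0 -21 -34 0 85")

```text
time: 1.32
tool_pos: [0.4296, 0.3951, 0.2239]
tcp_rot: [0.263, -3.124, 0.009]
wrist_force: [0.1, 0.5, 0.4]
width: 0.995
```

```bash
python3 -c "
from h import *
rep([.5197,.3188,.23],1.751)"
```

```text
t 1.32 pos [0.4296 0.3951 0.2239] theta 1.7385 toolz [-0.0063 -0.0064 -1.    ] F [0.06 0.5  0.41] w 85.0 q [ 0.7   0.1   1.81 -0.    1.24 -1.04]
 turn(tool) [-0.0052 -0.0073 -0.0125]
 shift mm [-76.1 -90.3  -6.1]
```

Request:
servo_tool(targets="-0.005 -0.007 -0.01 -20 -25 -2 85; 0 0 0 -20 -25 -2 85; 0 0 0 -20 -25 -2 85; 0 0 0 -15 -12 0 85; 0 0 0 0 0 0 85")

```text
time: 1.73
tool_pos: [0.5258, 0.3099, 0.2295]
tcp_rot: [-0.24, 3.131, -0.005]
wrist_force: [0.5, -0.1, -0.1]
width: 0.997
```

```bash
python3 -c "
from h import *
s,c=look('wrist');pickle.dump((s,c),open('w1.pkl','wb'));cv2.imwrite('pics/w1.png',c['image'][:,:,::-1])
rep([.5197,.3188,.12],1.751)"
```

```text
t 1.78 pos [0.5244 0.3106 0.2294] theta 1.7244 toolz [ 0.     -0.0032 -1.    ] F [-0.4  -0.31  0.25] w 85.1 q [ 0.5   0.14  1.75 -0.    1.25 -1.23]
 turn(tool) [-0.0032 -0.0005 -0.0266]
 shift mm [  3.3   9.2 109.3]
```

View pics/w1.png

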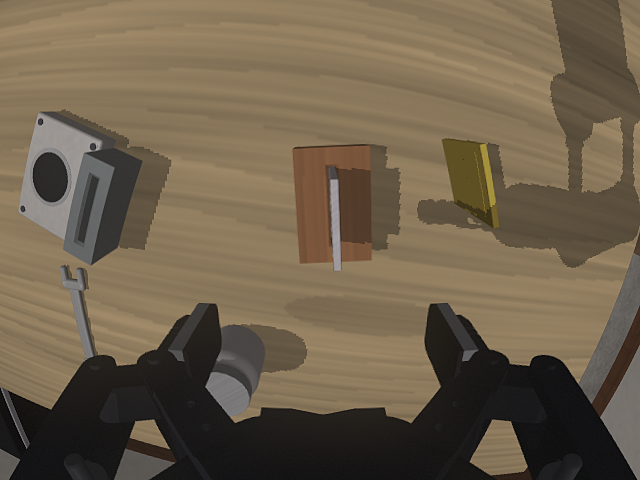

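The wrist view shows the stand at about (332,205), with the white plate's top edge running from about (334,178) to (337,270). The station with slot and window is at left, the yellow decoy at (470,180) and the jar at (240,370), well clear. Enlarging the plate and station for measurement.

```bash
python3 -c "
from h import *
s,c=pickle.load(open('w1.pkl','rb'));im=c['image'][:,:,::-1]
cv2.imwrite('pics/w1a.png',cv2.resize(im[135:285,280:400],None,fx=4,fy=4,interpolation=0))
cv2.imwrite('pics/w1b.png',cv2.resize(im[100:280,10:180],None,fx=3.3,fy=3.3,interpolation=0))"
```

```text
(no output)
```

View pics/w1a.png

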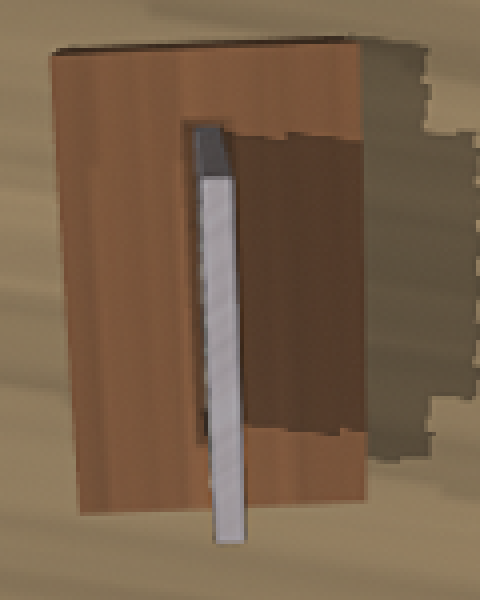

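View pics/w1b.png

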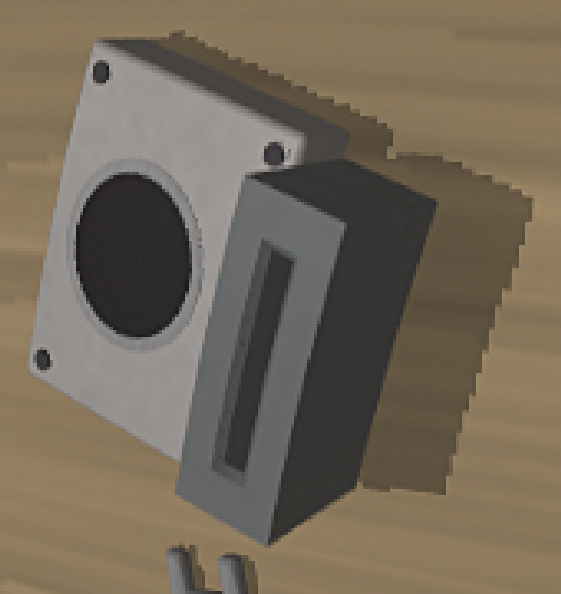

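Run:
```python
from h import *
s,c=pickle.load(open('w1.pkl','rb'))
A=lambda x,y:(280+x/4-.5,135+y/4-.5);B=lambda x,y:(10+x/3.3-.5,100+y/3.3-.5)
def r(n,f,l,z):
    L=[wonz(c,s,*f(*q),z) for q in l];print(n,np.round(L,4).tolist(),'mean',np.round(np.mean(L,0),4),"seg",np.round([np.linalg.norm(L[i]-L[i-1]) for i in range(len(L))],4))
    if len(L)==4:
        d=(L[3]+L[2]-L[1]-L[0]);print('   dir',np.round(np.arctan(d[1]/d[0]),4))
r('top',A,[(199,177),(234,177),(245,543),(216,543)],.110)
r('stand',A,[(52,54),(359,44),(367,501),(80,515)],.035)
r('standslot',A,[(183,121),(230,125),(240,440),(197,440)],.035)
r('block',B,[(245,178),(344,225),(268,545),(177,492)],.06)
r('slot',B,[(263,240),(297,256),(245,485),(211,470)],.06)
r('window',B,[(77,250),(192,258)],.03)
```

```text
top [[0.4867, 0.3089, 0.11], [0.4858, 0.3151, 0.11], [0.5539, 0.3286, 0.11], [0.5548, 0.3231, 0.11]] mean [0.5203 0.3189 0.11  ] seg [0.0695 0.0062 0.0695 0.0055]
   dir 0.2003
stand [[0.4738, 0.2744, 0.035], [0.4606, 0.3424, 0.035], [0.5678, 0.3643, 0.035], [0.5821, 0.296, 0.035]] mean [0.5211 0.3193 0.035 ] seg [0.1104 0.0692 0.1094 0.0697]
   dir 0.1989
standslot [[0.4845, 0.306, 0.035], [0.4838, 0.3166, 0.035], [0.5572, 0.3311, 0.035], [0.5588, 0.321, 0.035]] mean [0.5211 0.3187 0.035 ] seg [0.0758 0.0107 0.0749 0.0102]
   dir 0.1974
block [[0.4968, 0.0718, 0.06], [0.5078, 0.1091, 0.06], [0.6116, 0.0786, 0.06], [0.6, 0.0409, 0.06]] mean [0.554  0.0751 0.06  ] seg [0.1078 0.0389 0.1082 0.0394]
   dir -0.2887
slot [[0.5147, 0.0796, 0.06], [0.5183, 0.0925, 0.06], [0.5927, 0.0707, 0.06], [0.5899, 0.0567, 0.06]] mean [0.5539 0.0749 0.06  ] seg [0.0787 0.0135 0.0775 0.0143]
   dir -0.2907
window [[0.531, -0.0302, 0.03], [0.5293, 0.0272, 0.03]] mean [ 0.5302 -0.0015  0.03  ] seg [0.0574 0.0574]
```

Request:
servo_tool(targets="-0.003 0 -0.045 3 9 0 85; 0 0 0 0 0 30 85; 0 0 0 0 0 30 85; 0 0 0 0 0 20 85; 0 0 0 0 0 0 85")

```text
time: 2.2
tool_pos: [0.5178, 0.3232, 0.1493]
tcp_rot: [-0.299, 3.126, 0.007]
wrist_force: [-0.2, -0.6, -1.2]
width: 0.997
```

```bash
python3 -c "
from h import *
rep([.5203,.319,.072],1.77)"
```

```text
t 2.2 pos [0.5178 0.3232 0.1493] theta 1.7616 toolz [ 0.0014  0.0047 -1.    ] F [-0.22 -0.56 -1.24] w 85.1 q [ 0.52  0.2   1.83  0.    1.1  -1.25]
 turn(tool) [ 0.0043  0.0022 -0.0084]
 shift mm [-1.4 -4.9 77.3]
```

Request:
servo_tool(targets="0.004 0.002 -0.008 -1.4 -4.5 5 85; 0 0 0 0 0 0 85; 0 0 0 0 0 10 85; 0 0 0 0 0 0 85")

```text
time: 2.53
tool_pos: [0.5182, 0.3213, 0.135]
tcp_rot: [0.314, -3.126, -0.001]
wrist_force: [0.1, -1.5, -1.1]
width: 0.994
```

```bash
python3 -c "
from h import *
rep([.5203,.319,.072],1.77)"
```

```text
t 2.53 pos [0.5182 0.3213 0.135 ] theta 1.7709 toolz [-4.e-04  6.e-04 -1.e+00] F [ 0.1  -1.47 -1.13] w 84.9 q [ 0.51  0.22  1.84  0.    1.08 -1.26]
 turn(tool) [ 0.0007 -0.0003  0.0009]
 shift mm [-1.6 -2.7 63. ]
```

Request:
servo_tool(targets="0 0 0 -1.5 -3 20 85; 0 0 0 0 -0.5 20 85; 0 0 0 0 0 18 85; 0 0 0 0 0 4 85; 0 0 0 0 0 0 85")

```text
time: 2.95
tool_pos: [0.5258, 0.3216, 0.0784]
tcp_rot: [-0.311, 3.114, 0.01]
wrist_force: [0.0, -0.4, -0.1]
width: 0.997
```

```bash
python3 -c "
from h import *
rep([.5203,.319,.072],1.77)
s,c=look('wrist');cv2.imwrite('pics/w2.png',c['image'][:,:,::-1])"
```

```text
t 2.95 pos [0.5258 0.3216 0.0784] theta 1.7698 toolz [ 0.0115  0.0077 -0.9999] F [ 0.01 -0.38 -0.07] w 85.1 q [ 0.51  0.28  1.88  0.    0.96 -1.26]
 turn(tool) [ 0.0053  0.0128 -0.0003]
 shift mm [ 6.  -1.5  6.3]
```

View pics/w2.png

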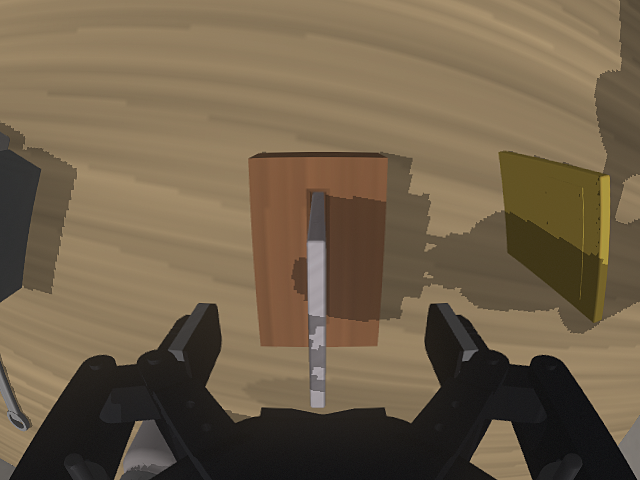

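The plate's top edge (317,240)-(318,405) lies between the open fingers. I'll trim the pose and close.

Request:
servo_tool(targets="0.005 0.013 0 5 -1.5 6 85; 0 0 0 0 0 0 85; 0 0 0 0 0 0 0; 0 0 0 0 0 0 0; 0 0 0 0 0 0 0; 0 0 0 0 0 0 0; 0 0 0 0 0 0 0; 0 0 0 0 0 0 0", newtons=60)

```text
time: 3.67
tool_pos: [0.5246, 0.3213, 0.0789]
tcp_rot: [-0.311, 3.118, 0.006]
wrist_force: [0.1, 0.3, 0.4]
width: 0.139
```

```bash
python3 -c "
from h import *
rep([.5203,.319,.072],1.77)"
```

```text
t 3.67 pos [0.5246 0.3213 0.0789] theta 1.7696 toolz [ 0.0074  0.0045 -1.    ] F [0.06 0.27 0.38] w 11.9 q [ 0.51  0.28  1.88  0.    0.97 -1.26]
 turn(tool) [ 0.0029  0.0082 -0.0004]
 shift mm [ 4.8 -1.4  6.9]
```

Request:
servo_tool(targets="0 0 0 0 0 0 0; 0 0 0 0 0 0 0; 0 0 0 0 0 0 0; 0 0 0 0 0 0 0")

```text
time: 4.0
tool_pos: [0.5249, 0.3203, 0.079]
tcp_rot: [-0.312, 3.118, 0.003]
wrist_force: [-0.0, -0.6, 0.5]
width: 0.057
```

```bash
python3 -c "
from h import *
rep([.5203,.319,.072],1.77)
s,c=look('wrist');cv2.imwrite('pics/w3.png',c['image'][:,:,::-1])"
```

```text
t 4.0 pos [0.5249 0.3203 0.079 ] theta 1.77 toolz [ 0.0077  0.0028 -1.    ] F [-0.05 -0.62  0.48] w 4.9 q [ 0.51  0.28  1.88 -0.    0.97 -1.26]
 turn(tool) [0.0013 0.0081 0.    ]
 shift mm [ 4.8 -0.4  7. ]
```

View pics/w3.png

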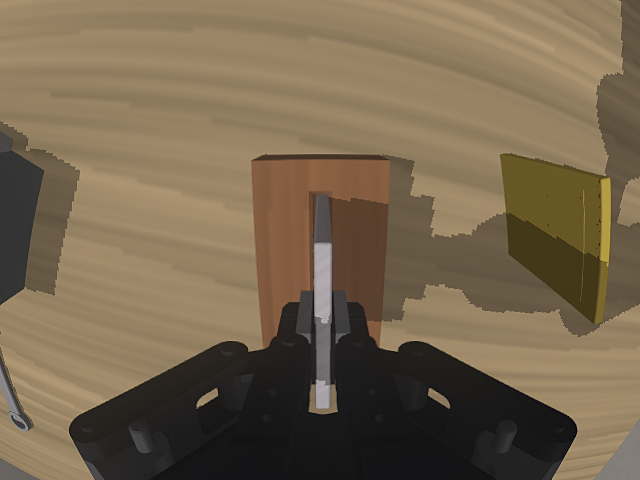

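Request:
servo_tool(targets="0 0 0 0 0 -8 0; 0 0 0 0 0 -12 0; 0 0 0 0 0 -20 0; 0 0 0 0 0 -25 0; 0 0 0 0 0 -30 0; 0 0 0 0 0 -30 0; 0 0 0 0 0 -25 0; 0 0 0 0 0 0 0", newtons=60)

```text
time: 4.72
tool_pos: [0.5218, 0.3199, 0.2378]
tcp_rot: [-0.312, 3.122, 0.004]
wrist_force: [0.8, -0.1, 0.4]
width: 0.063
```

```bash
python3 -c "
from h import *
rep([.5535+.0046,.074-.0014,.2],1.28)"
```

```text
t 4.72 pos [0.5218 0.3199 0.2378] theta 1.7699 toolz [ 0.0041  0.0028 -1.    ] F [ 0.84 -0.13  0.37] w 5.4 q [ 0.51  0.14  1.74  0.    1.26 -1.26]
 turn(tool) [0.003  0.004  0.4899]
 shift mm [  13.5 -249.7   37.3]
```

Request:
servo_tool(targets="0.003 0.004 0.1 0 0 0 0; 0 0 0.1 0 0 0 0; 0 0 0.1 0 0 0 0; 0 0 0.1 0 0 0 0; 0 0 0.09 0 0 0 0; 0 0 0 0 0 0 0")

```text
time: 5.22
tool_pos: [0.521, 0.3209, 0.243]
tcp_rot: [0.49, 3.099, 0.007]
wrist_force: [-0.6, 0.5, -1.7]
width: 0.064
```

```bash
python3 -c "
from h import *
rep([.5535+.0046,.074-.0014,.2],1.28)"
```

```text
t 5.22 pos [0.521  0.3209 0.243 ] theta 1.257 toolz [ 0.0046  0.0036 -1.    ] F [-0.61  0.51 -1.68] w 5.5 q [ 0.51  0.13  1.74  0.    1.27 -0.75]
 turn(tool) [ 0.0048  0.0034 -0.023 ]
 shift mm [-111.8 -224.9   42.3]
```

Request:
servo_tool(targets="0.005 0.003 -0.02 -14 -28 2 0; 0 0 0 -14 -28 3 0; 0 0 0 -14 -28 3 0; 0 0 0 -14 -28 3 0; 0 0 0 -14 -28 3 0; 0 0 0 -14 -28 3 0; 0 0 0 -14 -28 3 0; 0 0 0 0 0 0 0")

```text
time: 5.88
tool_pos: [0.5572, 0.0997, 0.2191]
tcp_rot: [-0.41, -3.11, 0.0]
wrist_force: [0.1, 0.6, -1.3]
width: 0.057
```

```bash
python3 -c "
from h import *
rep([.5535+.0046,.074-.0014,.2],1.28)"
```

```text
t 5.88 pos [0.5572 0.0997 0.2191] theta 1.3089 toolz [-4.9e-03  6.0e-04 -1.0e+00] F [ 0.13  0.56 -1.26] w 4.9 q [ 0.13  0.07  1.85  0.    1.23 -1.18]
 turn(tool) [-0.0008 -0.0048  0.0289]
 shift mm [ -8.  -25.9  19.1]
```

```bash
python3 -c "
from h import *
s,c=look('wrist');pickle.dump((s,c),open('w4.pkl','wb'));im=c['image'][:,:,::-1];cv2.imwrite('pics/w4.png',im)
cv2.imwrite('pics/w4a.png',cv2.resize(im[160:420,200:440],None,fx=2.3,fy=2.3,interpolation=0))"
```

```text
(no output)
```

View pics/w4.png

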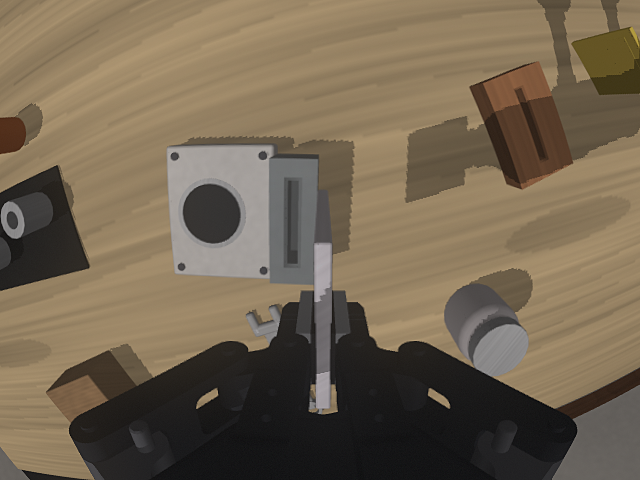

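View pics/w4a.png

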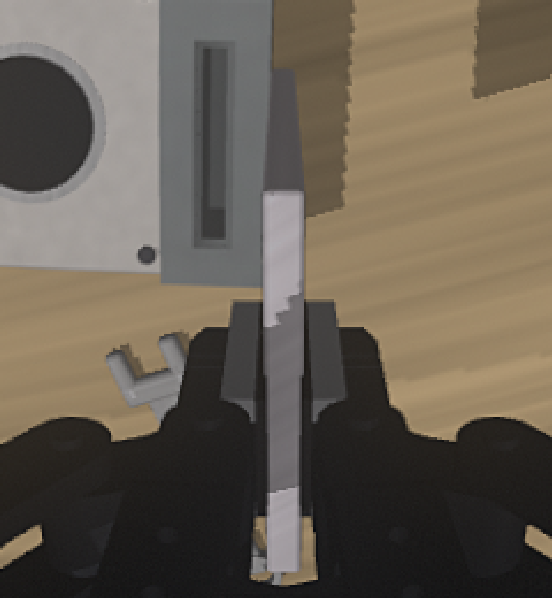

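Run:
```python
from h import *
s,c=pickle.load(open('w4.pkl','rb'))
A=lambda q:(200+q[0]/2.3-.5,160+q[1]/2.3-.5)
def r(n,l,z):
    L=np.array([wonz(c,s,*A(q),z) for q in l]);d=L[3]+L[2]-L[1]-L[0];print(n,'mean',np.round(L.mean(0),4),"seg",np.round([np.linalg.norm(L[i]-L[i-1]) for i in range(len(L))],4),'dir',np.round(np.arctan(d[1]/d[0]),4));return L
z=s['tool_pos'][2];print(s['tool_pos'])
p=r('plate top',[(263,191),(303,191),(298,571),(268,571)],z+.031)
r('slot',[(193,42),(234,41),(231,247),(194,248)],.06)
r('slotinner',[(203,48),(226,48),(225,240),(203,240)],.057)
r('block',[(160,-8),(272,-8),(272,288),(162,282)],.06)
for q in [(264,190),(303,190),(275,70),(294,70)]:
    print(q,np.round(wonz(c,s,*A(q),z+.031 if q[1]>100 else z-.069),4))
r('window',[(-66,51),(99,51),(99,194),(-66,194)],.03)
im=c['image']; m=cv2.inRange(cv2.GaussianBlur(im[:,:,::-1],(3,3),0),(0,0,0),(70,70,70)); 
n,l,st,ce=cv2.connectedComponentsWithStats(m)
for i in range(1,n):
    if st[i,4]>1000: print(st[i],ce[i],np.round(wonz(c,s,*ce[i],.03),4))
```

```text
[0.55718544 0.09971522 0.21912329]
plate top mean [0.5528 0.1023 0.2501] seg [0.0686 0.0055 0.0686 0.0052] dir -0.261
slot mean [0.554 0.075 0.06 ] seg [0.0782 0.0146 0.078  0.0141] dir -0.287
slotinner mean [0.5545 0.0751 0.057 ] seg [0.0734 0.0083 0.0733 0.0084] dir -0.2844
block mean [0.5533 0.0764 0.06  ] seg [0.1105 0.0396 0.1123 0.0426] dir -0.2775
(264, 190) [0.5189 0.1086 0.2501]
(303, 190) [0.5202 0.1138 0.2501]
(275, 70) [0.5185 0.1092 0.1501]
(294, 70) [0.5197 0.1138 0.1501]
window mean [ 0.5292 -0.0066  0.03  ] seg [0.0622 0.0713 0.0595 0.0746] dir -0.3404
[   0  166   89  124 6962] [ 40.01292732 233.05127837] [ 0.4906 -0.221   0.03  ]
[ 184  185   56   58 2551] [211.25793806 213.15915327] [ 0.5307 -0.0008  0.03  ]
[   49   291   591   189 60286] [322.9003417  413.30587533] [0.7914 0.0386 0.03  ]
```

Request:
servo_tool(targets="0 -0.005 0.025 -4 -14 8 0; 0 0 0 -3 -12 8 0; 0 0 0 0 -3 8 0; 0 0 0 0 0 0 0")

```text
time: 6.27
tool_pos: [0.5549, 0.0732, 0.194]
tcp_rot: [-0.442, -3.109, -0.007]
wrist_force: [-1.4, 1.1, -1.3]
width: 0.061
```

```bash
python3 -c "
from h import *
rep([.5584,.0723,.155],1.284)"
```

```text
t 6.27 pos [0.5549 0.0732 0.194 ] theta 1.2885 toolz [-9.0e-04  4.8e-03 -1.0e+00] F [-1.36  1.06 -1.26] w 5.2 q [ 0.08  0.07  1.89  0.01  1.17 -1.21]
 turn(tool) [ 0.0043 -0.0022  0.0045]
 shift mm [-3.7 -0.1 39. ]
```

Request:
servo_tool(targets="0.004 -0.002 0.004 -3.5 0 10 0; 0 0 0 -1 0 15 0; 0 0 0 0 0 8 0; 0 0 0 0 0 0 0")

```text
time: 6.6
tool_pos: [0.5596, 0.0753, 0.1586]
tcp_rot: [0.442, 3.11, 0.003]
wrist_force: [-0.8, 0.6, -1.2]
width: 0.061
```

```bash
python3 -c "
from h import *
rep([.5584,.0723,.155],1.284)
s,c=look('wrist');pickle.dump((s,c),open('w5.pkl','wb'));im=c['image'][:,:,::-1]
cv2.imwrite('pics/w5a.png',cv2.resize(im[160:420,200:440],None,fx=2.3,fy=2.3,interpolation=0))"
```

```text
t 6.6 pos [0.5596 0.0753 0.1586] theta 1.2886 toolz [ 5.0e-04  1.6e-03 -1.0e+00] F [-0.77  0.58 -1.19] w 5.2 q [ 0.09  0.11  1.92  0.    1.11 -1.2 ]
 turn(tool) [0.0017 0.0001 0.0046]
 shift mm [ 0.4 -3.2  3.6]
```

View pics/w5a.png

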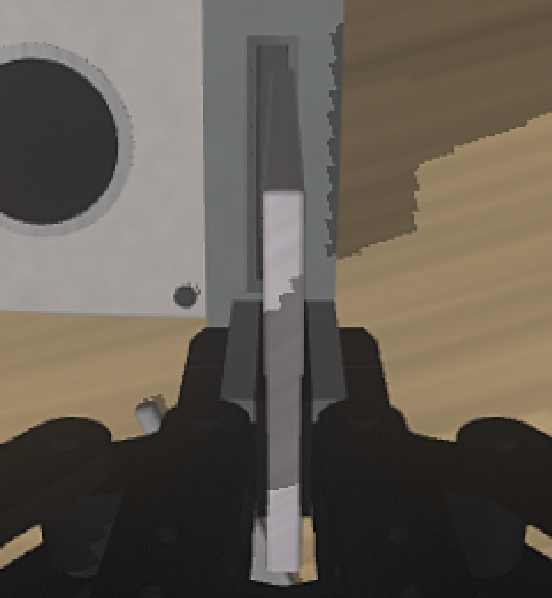

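The plate's lower near corner at crop px (273-294,70) sits about 3 mm to the right of the slot mouth (247-298,36), which agrees with the numbers. I'll correct and lower.

Request:
servo_tool(targets="0 0 0.004 0 -3.5 4 0; 0 0 0 0 -1 4 0; 0 0 0 0 0 4 0; 0 0 0 0 0 0 0")

```text
time: 6.98
tool_pos: [0.5595, 0.072, 0.1475]
tcp_rot: [0.445, 3.107, 0.004]
wrist_force: [-0.1, -0.7, -1.6]
width: 0.062
```

```bash
python3 -c "
from h import *
rep([.5584,.0723,.089],1.284)
s,c=look('wrist');pickle.dump((s,c),open('w6.pkl','wb'));im=c['image'][:,:,::-1]
cv2.imwrite('pics/w6a.png',cv2.resize(im[160:420,200:440],None,fx=2.3,fy=2.3,interpolation=0))"
```

```text
t 6.98 pos [0.5595 0.072  0.1475] theta 1.2862 toolz [ 0.0031  0.0021 -1.    ] F [-0.07 -0.68 -1.61] w 5.3 q [ 0.08  0.12  1.93  0.    1.08 -1.2 ]
 turn(tool) [0.0029 0.0024 0.0022]
 shift mm [ 1.3 -0.2 58.5]
```

View pics/w6a.png

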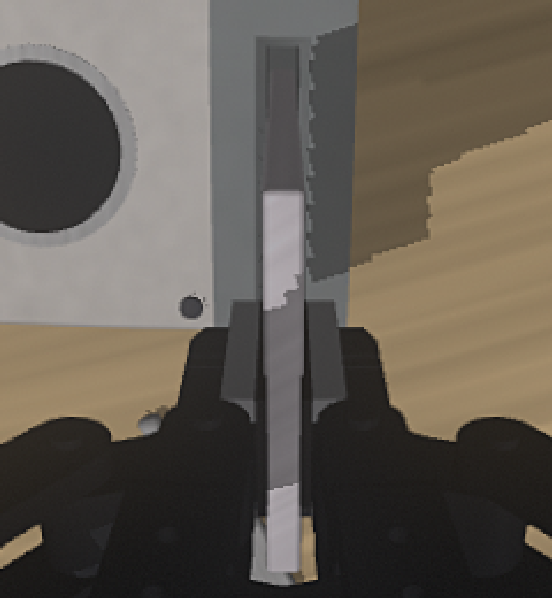

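The plate is now lined up with the slot: plate at crop x about 284, slot mouth 257-312. Lowering it in.

Request:
servo_tool(targets="0.003 0.002 0.002 1 0 8 0; 0 0 0 0 0 8 0; 0 0 0 0 0 8 0; 0 0 0 0 0 6 0; 0 0 0 0 0 0 0")

```text
time: 7.45
tool_pos: [0.5627, 0.0726, 0.1288]
tcp_rot: [0.448, 3.101, 0.002]
wrist_force: [-0.5, -1.2, -2.1]
width: 0.059
```

```bash
python3 -c "
from h import *
rep([.5584,.0723,.089],1.284)"
```

```text
t 7.45 pos [0.5627 0.0726 0.1288] theta 1.2836 toolz [ 0.0084  0.     -1.    ] F [-0.54 -1.22 -2.09] w 5.0 q [ 0.08  0.14  1.95 -0.    1.04 -1.2 ]
 turn(tool) [ 0.0024  0.008  -0.0004]
 shift mm [ 4.3 -1.6 39.8]
```

Request:
servo_tool(targets="0.002 0.01 0 5 -1.8 0 0; 0 0 0 1 0 0 0; 0 0 0 0 0 0 0")

```text
time: 7.7
tool_pos: [0.5565, 0.0726, 0.1288]
tcp_rot: [-0.45, -3.109, -0.002]
wrist_force: [0.3, -0.6, -2.1]
width: 0.058
```

```bash
python3 -c "
from h import *
rep([.5584,.0723,.089],1.284)
s,c=look('wrist');im=c['image'][:,:,::-1]
cv2.imwrite('pics/w7a.png',cv2.resize(im[160:420,200:440],None,fx=2.3,fy=2.3,interpolation=0))"
```

```text
t 7.7 pos [0.5565 0.0726 0.1288] theta 1.2834 toolz [-5.0e-04  1.4e-03 -1.0e+00] F [ 0.26 -0.59 -2.12] w 5.0 q [ 0.08  0.14  1.95  0.    1.05 -1.2 ]
 turn(tool) [ 0.0012 -0.0009 -0.0006]
 shift mm [-1.9  0.2 39.8]
```

View pics/w7a.png

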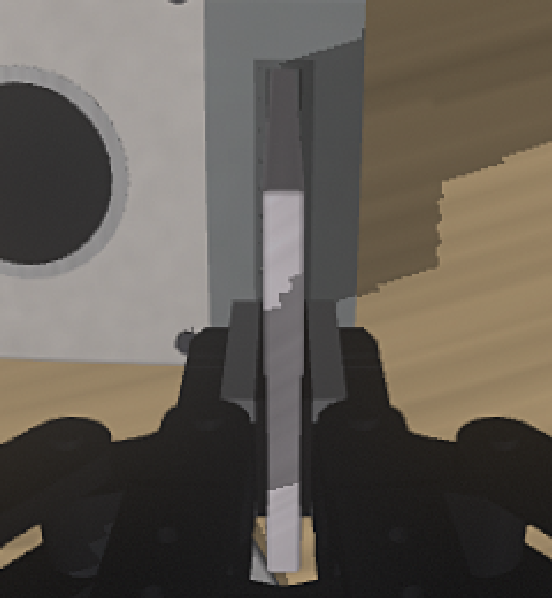

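Request:
servo_tool(targets="0.001 0 0 -1 0 5 0; 0 0.002 0 0.5 0 7 0; 0 0.002 0 0.5 0 7 0; 0 0 0 0 0 0 0")

```text
time: 8.08
tool_pos: [0.558, 0.0725, 0.1075]
tcp_rot: [-0.449, -3.107, -0.002]
wrist_force: [1.4, 0.2, -2.4]
width: 0.062
```

```bash
python3 -c "
from h import *
rep([.5584,.0723,.089],1.284)
"
```

```text
t 8.08 pos [0.558  0.0725 0.1075] theta 1.2836 toolz [-0.0019  0.0014 -1.    ] F [ 1.43  0.2  -2.36] w 5.3 q [ 0.08  0.16  1.97  0.    1.01 -1.2 ]
 turn(tool) [ 0.0008 -0.0022 -0.0004]
 shift mm [-0.5 -0.1 18.5]
```

Inside the slot by about 20 mm with low force.

Request:
servo_tool(targets="0 0 0 0 0 7 0; 0 0 0 0.5 0 6 0; 0 0 0 0 0 3 0; 0 0 0 0 0 0 0")

```text
time: 8.42
tool_pos: [0.5581, 0.0725, 0.0893]
tcp_rot: [-0.449, -3.108, -0.001]
wrist_force: [-0.9, 0.5, 6.7]
width: 0.058
```

```bash
python3 -c "
from h import *
rep([.5584,.0723,.089],1.284)
"
```

```text
t 8.42 pos [0.5581 0.0725 0.0893] theta 1.2835 toolz [-0.0015  0.0012 -1.    ] F [-0.86  0.52  6.71] w 4.9 q [ 0.08  0.19  1.98  0.    0.98 -1.2 ]
 turn(tool) [ 0.0007 -0.0017 -0.0005]
 shift mm [-0.3 -0.2  0.3]
```

Floor contact (Fz +6.7 N) came at z = 0.0893, against 0.089 expected. Releasing.

Request:
servo_tool(targets="0 0 0 0 0 0 85; 0 0 0 0 0 0 85; 0 0 0 0 0 0 85; 0 0 0 0 0 0 85; 0 0 0 0 0 0 85; 0 0 0 0 0 0 85; 0 0 0 0 0 -15 85; 0 0 0 0 0 -30 85")

```text
time: 9.08
tool_pos: [0.55, 0.0723, 0.1262]
tcp_rot: [-0.447, -3.088, 0.004]
wrist_force: [0.4, 0.3, 0.0]
width: 0.993
```

Request:
servo_tool(targets="0 0 0 0 0 -35 85; 0 0 0 0 0 -35 85; 0 0 0 0 0 -10 85; 0 0 0 0 -35 0 85; 0 0 0 0 -15 0 85; 0 0 0 0 0 0 85")

```text
time: 9.58
tool_pos: [0.5405, 0.0246, 0.2168]
tcp_rot: [-0.443, -3.099, 0.001]
wrist_force: [0.8, 1.0, -0.3]
width: 0.997
```

```bash
python3 -c "
from h import *
rep([.4618,-.2323,.2],1.284)
s,c=look('wrist');pickle.dump((s,c),open('w8.pkl','wb'));im=c['image'][:,:,::-1];cv2.imwrite('pics/w8.png',im)
"
```

```text
t 9.58 pos [0.5405 0.0246 0.2168] theta 1.2871 toolz [-1.080e-02  9.000e-04 -9.999e-01] F [ 0.75  1.   -0.28] w 85.1 q [-0.    0.03  1.9   0.    1.22 -1.29]
 turn(tool) [-0.0022 -0.0106  0.0031]
 shift mm [   3.5 -268.6   17.4]
```

View pics/w8.png

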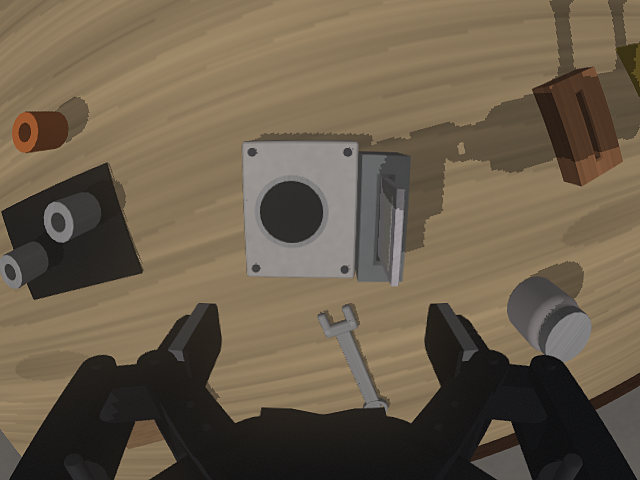

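The plate stands in the slot: its top edge runs from about (398,178) to (397,285), with the window at (291,212). Checking its height numerically.

Run:
```python
from h import *
s,c=pickle.load(open('w8.pkl','rb'));im=c['image'][:,:,::-1]
cv2.imwrite('pics/w8a.png',cv2.resize(im[140:300,340:430],None,fx=3.7,fy=3.7,interpolation=0))
x=np.array([-np.sin(1.284),np.cos(1.284),0])
for z in(.12,.115,.13): print(z,[np.round(wproj(c,s,np.array([.5541,.075,z])+k*.035*x),1) for k in(1,-1)])
print(np.round(wonz(c,s,291,212,.03),4))
```

```text
0.12 [array([400.2, 190.5]), array([394.1, 288.1])]
0.115 [array([398.8, 189.3]), array([392.9, 285.4])]
0.13 [array([403.3, 192.9]), array([396.6, 294. ])]
[ 0.5311 -0.0018  0.03  ]
```

View pics/w8a.png

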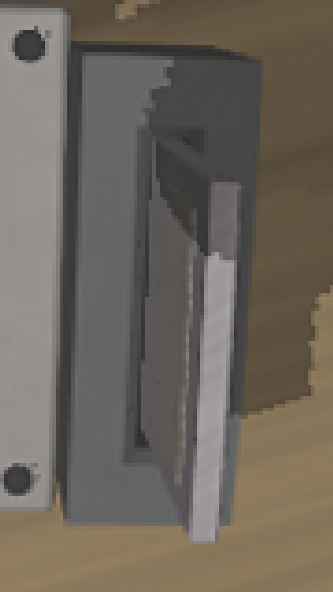

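The plate corners match a plate standing fully home to within about 1 px. Next, the bushings.

Request:
servo_tool(targets="0 -0.01 0.003 0 -32 0 85; 0 0 0 0 -33 0 85; 0 0 0 0 -33 0 85; 0 0 0 0 -33 0 85; 0 0 0 0 -33 0 85; 0 0 0 0 -33 0 85; 0 0 0 0 -33 0 85; 0 0 0 0 -10 0 85")

```text
time: 10.3
tool_pos: [0.4725, -0.2044, 0.2108]
tcp_rot: [-0.434, -3.107, -0.008]
wrist_force: [-0.2, -0.8, 0.0]
width: 0.997
```

Request:
servo_tool(targets="0 0 0 0 0 0 85; 0 0 0 0 0 0 85")

```text
time: 10.47
tool_pos: [0.4719, -0.2052, 0.2093]
tcp_rot: [-0.441, -3.104, -0.011]
wrist_force: [0.1, -0.9, 0.3]
width: 0.995
```

```bash
python3 -c "
from h import *
rep([.4618,-.2323,.2],1.284)
s,c=look('wrist');pickle.dump((s,c),open('w9.pkl','wb'));im=c['image'][:,:,::-1];cv2.imwrite('pics/w9.png',im)
"
```

```text
t 10.47 pos [ 0.4719 -0.2052  0.2093] theta 1.2886 toolz [-0.0057  0.0077 -1.    ] F [ 0.13 -0.91  0.33] w 85.0 q [-0.46 -0.02  1.96  0.    1.21 -1.75]
 turn(tool) [ 0.0058 -0.0076  0.0046]
 shift mm [  2.1 -28.9   9.1]
```

View pics/w9.png

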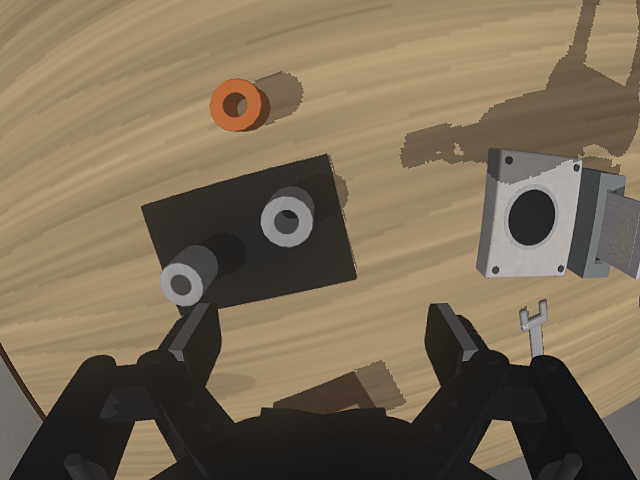

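The grey tube tops are at (287,221) for A and (183,284) for B on the black mat. The orange decoy is at (236,105). The greys are the ones meant.

Run:
```python
from h import *
s,c=pickle.load(open('w9.pkl','rb'));im=c['image']
g=im.astype(int);m=((g.min(2)>110)&(g.max(2)-g.min(2)<25)).astype(np.uint8)*255
m[:, 350:]=0;m[:150]=0;m[305:]=0
for k in cv2.findContours(m,cv2.RETR_EXTERNAL,cv2.CHAIN_APPROX_NONE)[0]:
    if cv2.contourArea(k)>500:
        P=np.array([wonz(c,s,*q,.059) for q in k[:,0,:]]);(x,y),r=cv2.minEnclosingCircle((P[:,:2]*1000).astype(np.float32))
        print(cv2.boundingRect(k),'centre',x,y,'r',r)
```

```text
(160, 263, 43, 42) centre 491.084716796875 -342.35498046875 r 21.27773666381836
(261, 196, 52, 51) centre 463.0929260253906 -231.42056274414062 r 21.40239143371582
```

Request:
servo_tool(targets="0.006 -0.008 0.005 2 -28 15 85; 0 0 0 0 0 25 85; 0 0 0 0 0 30 85; 0 0 0 0 0 30 85; 0 0 0 0 0 10 85; 0 0 0 0 0 0 85; 0 0 0 0 0 0 85")

```text
time: 11.1
tool_pos: [0.4695, -0.2223, 0.0978]
tcp_rot: [0.429, 3.105, 0.003]
wrist_force: [0.3, -0.6, -0.1]
width: 1.001
```

```bash
python3 -c "
from h import *
rep([.4631,-.2314,.024],1.284)"
```

```text
t 11.1 pos [ 0.4695 -0.2223  0.0978] theta 1.2961 toolz [ 0.0071  0.0011 -1.    ] F [ 0.34 -0.59 -0.09] w 85.5 q [-0.49  0.09  2.07  0.01  0.98 -1.79]
 turn(tool) [0.003  0.0065 0.0121]
 shift mm [  4.2 -10.8  73.8]
```

Request:
servo_tool(targets="0.003 0.006 0.012 5 -11 0 85; 0 0 0 1 -1.5 0 85; 0 0 0 0 0 0 85; 0 0 0 0 0 0 85")

```text
time: 11.43
tool_pos: [0.4633, -0.2338, 0.103]
tcp_rot: [0.445, 3.103, -0.004]
wrist_force: [0.2, -0.7, -0.0]
width: 0.995
```

```bash
python3 -c "
from h import *
rep([.4631,-.2314,.024],1.284)"
```

```text
t 11.43 pos [ 0.4633 -0.2338  0.103 ] theta 1.2856 toolz [ 0.0063 -0.0038 -1.    ] F [ 0.18 -0.65 -0.01] w 84.9 q [-0.52  0.08  2.07 -0.    0.98 -1.8 ]
 turn(tool) [-0.0019  0.0072  0.0016]
 shift mm [ 1.5  2.4 79. ]
```

Request:
servo_tool(targets="-0.002 0.007 0 1.5 2 15 85; 0 0.002 0 0.5 0 22 85; 0 0.002 0 0.5 0 22 85; 0 0.002 0 0.5 0 14 85; 0 0 0 0 0 0 85; 0 0 0 0 0 0 85")

```text
time: 11.93
tool_pos: [0.4652, -0.2338, 0.0302]
tcp_rot: [0.45, 3.105, -0.004]
wrist_force: [-0.3, 0.4, 0.1]
width: 0.998
```

```bash
python3 -c "
from h import *
rep([.4631,-.2314,.024],1.284)"
```

```text
t 11.93 pos [ 0.4652 -0.2338  0.0302] theta 1.283 toolz [ 0.004  -0.0029 -1.    ] F [-0.34  0.45  0.08] w 85.2 q [-0.51  0.19  2.11 -0.    0.84 -1.8 ]
 turn(tool) [-0.0017  0.0047 -0.001 ]
 shift mm [2.7 1.7 6.1]
```

Request:
servo_tool(targets="-0.001 0.004 0 3 1.8 7 85; 0 0 0 0 0 3 85; 0 0 0 0 0 0 85; 0 0 0 0 0 0 85")

```text
time: 12.27
tool_pos: [0.4637, -0.2316, 0.0207]
tcp_rot: [0.451, 3.107, -0.002]
wrist_force: [0.2, 0.9, 0.1]
width: 0.997
```

```bash
python3 -c "
from h import *
rep([.4631,-.2314,.02],1.284)
s,c=look('wrist');cv2.imwrite('pics/w10.png',c['image'][:,:,::-1])"
```

```text
t 12.27 pos [ 0.4637 -0.2316  0.0207] theta 1.2826 toolz [ 0.0022 -0.0016 -1.    ] F [0.22 0.89 0.11] w 85.1 q [-0.51  0.2   2.12 -0.    0.82 -1.79]
 turn(tool) [-0.0009  0.0025 -0.0014]
 shift mm [ 0.6 -0.   0.7]
```

View pics/w10.png

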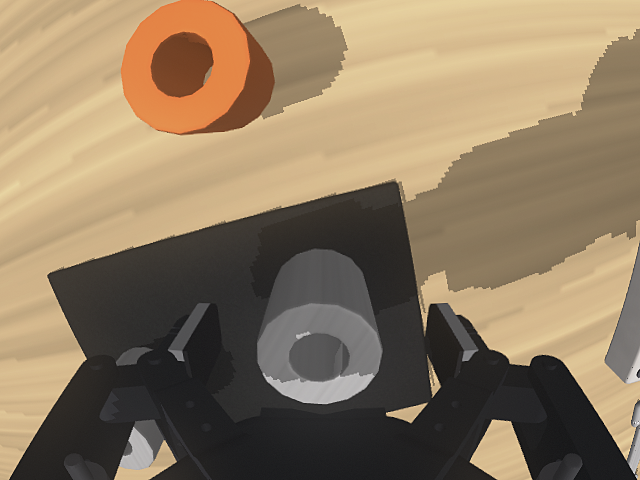

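Tube A at (320,352) is centred between the fingers, B is outside on the left at (140,450), and orange is clear. Closing.

Request:
servo_tool(targets="0 0 0 0 0 0 0; 0 0 0 0 0 0 0; 0 0 0 0 0 0 0; 0 0 0 0 0 0 0; 0 0 0 0 0 0 0; 0 0 0 0 0 0 0; 0 0 0 0 0 0 0", newtons=60)

```text
time: 12.9
tool_pos: [0.4655, -0.2327, 0.0231]
tcp_rot: [0.45, 3.102, -0.005]
wrist_force: [-0.1, 0.2, -0.7]
width: 0.499
```

```bash
python3 -c "
from h import *
rep([.4631,-.2314,.02],1.284)
from workcell import bot
print(bot.read_state()['joint_torque'])"
```

```text
t 12.9 pos [ 0.4655 -0.2327  0.0231] theta 1.2827 toolz [ 0.0062 -0.0042 -1.    ] F [-0.06  0.2  -0.66] w 42.7 q [-0.51  0.2   2.11 -0.    0.82 -1.79]
 turn(tool) [-0.0022  0.0072 -0.0013]
 shift mm [2.7 0.6 3.1]
[ 8.34140182e-02 -3.95534134e+01 -2.83944190e+01  1.54775928e-02
 -2.95902207e-02  7.72494968e-03]
```

Request:
servo_tool(targets="0 0.002 0 0 0 -8 0; 0 0 0 0 0 -14 0; 0 0 0 0 0 -18 0; 0 0 0 0 0 -18 0; 0 0 0 0 0 -8 0; 0 0 0 0 0 0 0; 0 0 0 0 0 0 0; 0 0 0 0 0 0 0")

```text
time: 13.57
tool_pos: [0.4586, -0.2286, 0.0864]
tcp_rot: [-0.45, -3.099, -0.005]
wrist_force: [-0.1, 0.4, -5.4]
width: 0.504
```

```bash
python3 -c "
from h import *
rep([.4655,-.2327,.0235],1.284)"
```

```text
t 13.57 pos [ 0.4586 -0.2286  0.0864] theta 1.2825 toolz [-0.0096  0.0044 -0.9999] F [-0.14  0.35 -5.36] w 43.1 q [-0.51  0.1   2.08 -0.    0.97 -1.79]
 turn(tool) [ 0.0015 -0.0105 -0.0014]
 shift mm [-8.5 -2.1 62.8]
```

Request:
servo_tool(targets="0 0 0 0 0 0 0; 0 0 0 0 0 0 0; 0 0 0 0 0 0 0")

```text
time: 13.82
tool_pos: [0.4565, -0.2274, 0.0834]
tcp_rot: [-0.449, -3.094, -0.008]
wrist_force: [0.2, -0.0, -5.3]
width: 0.502
```

```bash
python3 -c "
from h import *
rep([.4655,-.2327,.0235],1.284)
s,c=look('scene');cv2.imwrite('pics/s11.png',cv2.resize(c['image'][150:300,150:370,::-1],None,fx=3,fy=3))"
```

```text
t 13.82 pos [ 0.4565 -0.2274  0.0834] theta 1.2825 toolz [-0.0142  0.007  -0.9999] F [ 0.18 -0.03 -5.28] w 42.9 q [-0.51  0.11  2.08 -0.    0.97 -1.79]
 turn(tool) [ 0.0027 -0.0156 -0.0015]
 shift mm [-11.1  -2.7  59.8]
```

View pics/s11.png

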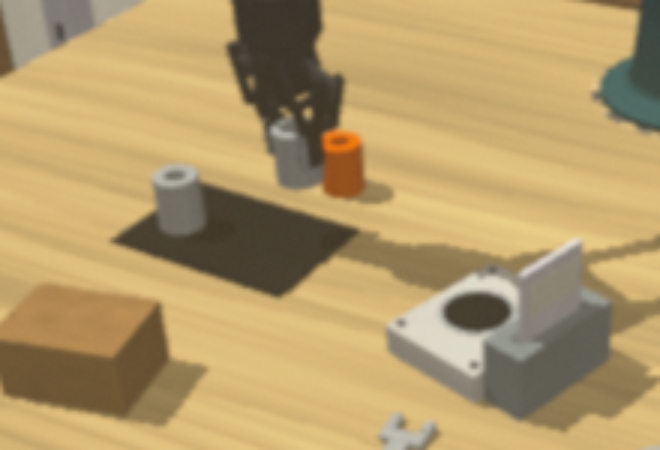

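A weighs about 5.3 N, so it is probably the heavy one. The scene view shows it lifted clear, the plate in the slot and B on the mat. Putting A back down.

Request:
servo_tool(targets="0.002 -0.015 0 -8 -2 8 0; 0 0 0 -3 0 12 0; 0 0 0 0 0 14 0; 0 0 0 0 0 10 0; 0 0 0 0 0 0 0")

```text
time: 14.28
tool_pos: [0.4661, -0.2321, 0.0354]
tcp_rot: [-0.451, -3.107, -0.002]
wrist_force: [-0.5, -0.4, -6.0]
width: 0.501
```

```bash
python3 -c "
from h import *
rep([.4655,-.2327,.0235],1.284)"
```

```text
t 14.28 pos [ 0.4661 -0.2321  0.0354] theta 1.2825 toolz [-0.0023  0.0019 -1.    ] F [-0.52 -0.36 -6.02] w 42.8 q [-0.51  0.19  2.1   0.    0.86 -1.79]
 turn(tool) [ 0.0012 -0.0027 -0.0015]
 shift mm [ 0.4 -0.8 11.9]
```

Request:
servo_tool(targets="0 0 0 0 0 5 0; 0 0 0 0 0 4 0; 0 0 0 0 0 2.5 0; 0 0 0 0 0 1 0")

```text
time: 14.62
tool_pos: [0.4657, -0.2318, 0.0232]
tcp_rot: [-0.45, -3.103, -0.004]
wrist_force: [-5.1, 3.6, 8.7]
width: 0.5
```

```bash
python3 -c "
from h import *
rep([.4655,-.2327,.0235],1.284)"
```

```text
t 14.62 pos [ 0.4657 -0.2318  0.0232] theta 1.2825 toolz [-0.0054  0.0036 -1.    ] F [-5.07  3.58  8.7 ] w 42.7 q [-0.51  0.2   2.1   0.    0.84 -1.79]
 turn(tool) [ 0.0019 -0.0062 -0.0015]
 shift mm [-0.  -1.  -0.3]
```

Seated on the mat. Opening and retreating.

Request:
servo_tool(targets="0 0 0 0 0 0 85; 0 0 0 0 0 0 85; 0 0 0 0 0 0 85; 0 0 0 0 0 0 85; 0 0 0 0 0 0 85; 0 0 0 0 0 0 85; 0 0 0 0 0 -10 85; 0 0 0 0 0 -25 85")

```text
time: 15.28
tool_pos: [0.467, -0.2325, 0.0599]
tcp_rot: [-0.451, -3.105, -0.003]
wrist_force: [0.1, -0.2, -1.0]
width: 0.997
```

Request:
servo_tool(targets="0 0 0 0 0 -35 85; 0 0 0 0 0 -35 85; 0 0 0 0 0 -30 85; 0 0 0 0 0 -15 85; 0 0 0 0 0 0 85")

```text
time: 15.7
tool_pos: [0.4682, -0.2332, 0.1865]
tcp_rot: [0.451, 3.109, 0.001]
wrist_force: [1.0, -0.1, 0.0]
width: 0.994
```

```bash
cat > bush.py <<'E'
from h import *
def find():
    s,c=look('wrist');im=c['image'];g=im.astype(int);m=((g.min(2)>105)&(g.max(2)-g.min(2)<25)).astype(np.uint8)*255
    for k in cv2.findContours(m,cv2.RETR_EXTERNAL,cv2.CHAIN_APPROX_NONE)[0]:
        if cv2.contourArea(k)>500:
            P=np.array([wonz(c,s,*q,.059) for q in k[:,0,:]]);(x,y),r=cv2.minEnclosingCircle((P[:,:2]*1000).astype(np.float32))
            print(cv2.boundingRect(k),'centre',round(x,1),round(y,1),'r',round(r,1))
    return im
E
python3 -c "
from bush import *
rep([.4911,-.3424,.15],1.284)
im=find();cv2.imwrite('pics/w12.png',im[:,:,::-1])"
```

```text
t 15.7 pos [ 0.4682 -0.2332  0.1865] theta 1.2825 toolz [ 5.e-04  3.e-04 -1.e+00] F [ 0.98 -0.1   0.01] w 84.8 q [-0.51  0.01  1.98  0.    1.16 -1.79]
 turn(tool) [ 0.0004  0.0004 -0.0015]
 shift mm [-53.  -98.2  36.5]
(0, 351, 44, 129) centre 638.6 -830.2 r 217.3
(551, 303, 26, 69) centre 652.6 -27.6 r 46.1
(179, 267, 49, 44) centre 491.0 -342.4 r 21.4
(296, 195, 57, 55) centre 463.8 -229.7 r 21.5
(617, 176, 23, 103) centre 556.3 74.9 r 56.0
(521, 148, 96, 132) centre 519.1 -16.9 r 73.0
```

View pics/w12.png

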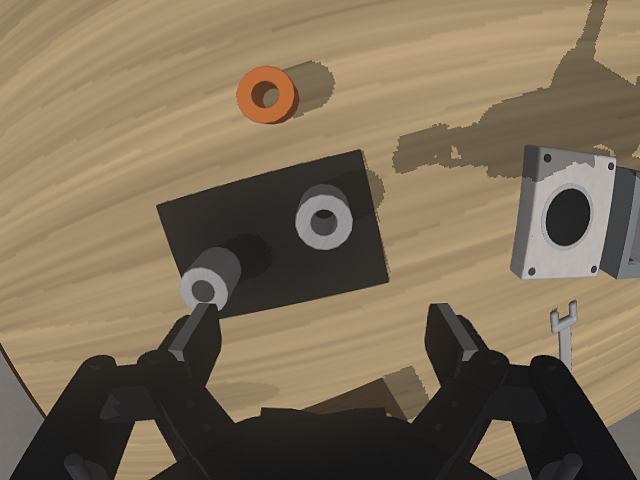

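A stands upright at (324,222) and B is at (204,291). Moving to B.

Request:
servo_tool(targets="0 0 0 -18 -33 3 85; 0 0 0 -18 -33 5 85; 0 0 0 -16 -30 10 85; 0 0 0 0 0 20 85; 0 0 0 0 0 20 85; 0 0 0 0 0 10 85; 0 0 0 0 0 0 85")

```text
time: 16.33
tool_pos: [0.4878, -0.3413, 0.1072]
tcp_rot: [-0.448, -3.103, -0.007]
wrist_force: [-0.6, 0.1, -0.2]
width: 1.0
```

```bash
python3 -c "
from h import *
rep([.491,-.3424,.022],1.284)"
```

```text
t 16.33 pos [ 0.4878 -0.3413  0.1072] theta 1.2843 toolz [-0.0056  0.0056 -1.    ] F [-0.61  0.09 -0.19] w 85.4 q [-0.65  0.23  1.89  0.    1.03 -1.94]
 turn(tool) [ 0.0038 -0.0069  0.0003]
 shift mm [-4.  -0.5 85.2]
```

Request:
servo_tool(targets="0.004 -0.007 0 -2 -0.5 15 85; 0 0 0 -1 0 22 85; 0 0 0 0 0 22 85; 0 0 0 0 0 14 85; 0 0 0 0 0 0 85; 0 0 0 0 0 0 85")

```text
time: 16.83
tool_pos: [0.4881, -0.3383, 0.0297]
tcp_rot: [-0.444, -3.104, -0.005]
wrist_force: [0.5, -0.3, 0.5]
width: 0.998
```

```bash
python3 -c "
from h import *
rep([.491,-.3424,.022],1.284)"
```

```text
t 16.83 pos [ 0.4881 -0.3383  0.0297] theta 1.2867 toolz [-0.0053  0.0042 -1.    ] F [ 0.51 -0.33  0.5 ] w 85.2 q [-0.65  0.32  1.94  0.    0.89 -1.94]
 turn(tool) [ 0.0026 -0.0063  0.0027]
 shift mm [-4.  -3.1  7.7]
```

Request:
servo_tool(targets="0.002 -0.006 0.002 -4 -3.2 6 85; 0 0 0 0 0 3 85; 0 0 0 0 0 0 85; 0 0 0 0 0 0 85")

```text
time: 17.17
tool_pos: [0.4932, -0.3434, 0.0234]
tcp_rot: [0.446, 3.105, -0.003]
wrist_force: [-0.4, -0.5, 0.4]
width: 0.995
```

```bash
python3 -c "
from h import *
rep([.491,-.3424,.022],1.284)
s,c=look('wrist');cv2.imwrite('pics/w13.png',c['image'][:,:,::-1])"
```

```text
t 17.17 pos [ 0.4932 -0.3434  0.0234] theta 1.2856 toolz [ 0.004  -0.0023 -1.    ] F [-0.35 -0.52  0.36] w 85.0 q [-0.65  0.33  1.94  0.    0.87 -1.94]
 turn(tool) [-0.0011  0.0045  0.0016]
 shift mm [2.4 0.3 1.4]
```

View pics/w13.png

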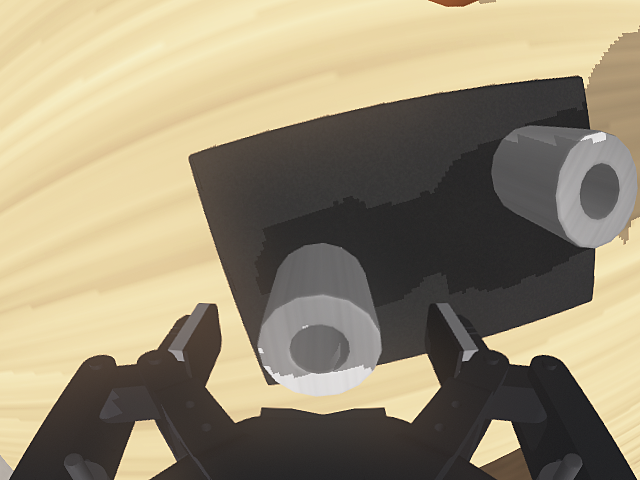

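B at (320,348) is centred between the fingers and A at (600,190) is clear. Closing and lifting.

Request:
servo_tool(targets="0 0 0 0 0 0 0; 0 0 0 0 0 0 0; 0 0 0 0 0 0 0; 0 0 0 0 0 0 0; 0 0 0 0 0 0 0; 0 0 0 0 0 0 0; 0 0 0 0 0 0 0")

```text
time: 17.8
tool_pos: [0.4945, -0.3446, 0.026]
tcp_rot: [0.446, 3.102, -0.006]
wrist_force: [0.2, -0.6, 1.3]
width: 0.503
```

```bash
python3 -c "
from h import *
rep([.491,-.3424,.022],1.284)"
```

```text
t 17.8 pos [ 0.4945 -0.3446  0.026 ] theta 1.2853 toolz [ 0.0072 -0.0048 -1.    ] F [ 0.21 -0.62  1.26] w 43.0 q [-0.65  0.33  1.94  0.    0.87 -1.94]
 turn(tool) [-0.0026  0.0083  0.0013]
 shift mm [4.  1.1 3.9]
```

Request:
servo_tool(targets="0 0 0 0 0 -8 0; 0 0 0 0 0 -14 0; 0 0 0 0 0 -18 0; 0 0 0 0 0 -18 0; 0 0 0 0 0 -8 0; 0 0 0 0 0 0 0; 0 0 0 0 0 0 0; 0 0 0 0 0 0 0")

```text
time: 18.47
tool_pos: [0.4908, -0.3417, 0.092]
tcp_rot: [0.447, 3.109, 0.001]
wrist_force: [-0.2, -0.1, -2.9]
width: 0.499
```

```bash
python3 -c "
from h import *
rep([.493,-.3434,.0235],1.284)"
```

```text
t 18.47 pos [ 0.4908 -0.3417  0.092 ] theta 1.2853 toolz [ 3.e-04  6.e-04 -1.e+00] F [-0.16 -0.08 -2.93] w 42.6 q [-0.65  0.24  1.9   0.    1.   -1.94]
 turn(tool) [0.0007 0.0001 0.0013]
 shift mm [-2.6 -1.  68.5]
```

Request:
servo_tool(targets="0 0 0 0 0 0 0; 0 0 0 0 0 0 0; 0 0 0 0 0 0 0")

```text
time: 18.72
tool_pos: [0.4892, -0.3405, 0.0891]
tcp_rot: [-0.446, -3.106, -0.005]
wrist_force: [0.9, -0.4, -2.5]
width: 0.497
```

```bash
python3 -c "
from h import *
rep([.493,-.3434,.0235],1.284)"
```

```text
t 18.72 pos [ 0.4892 -0.3405  0.0891] theta 1.2853 toolz [-0.0034  0.0034 -1.    ] F [ 0.88 -0.43 -2.53] w 42.5 q [-0.65  0.25  1.91  0.    1.   -1.94]
 turn(tool) [ 0.0023 -0.0042  0.0013]
 shift mm [-4.7 -1.8 65.6]
```

B is about 2.6 N against 5.3 N for A, so B is the lighter one. Putting B back.

Request:
servo_tool(targets="0.002 -0.005 0.001 -4 -2 12 0; 0 0 0 -1 0 15 0; 0 0 0 0 0 15 0; 0 0 0 0 0 11 0; 0 0 0 0 0 0 0")

```text
time: 19.13
tool_pos: [0.4929, -0.3435, 0.0323]
tcp_rot: [-0.448, -3.109, -0.002]
wrist_force: [0.4, -0.3, -3.0]
width: 0.5
```

```bash
python3 -c "
from h import *
rep([.494,-.344,.026],1.284)"
```

```text
t 19.13 pos [ 0.4929 -0.3435  0.0323] theta 1.2843 toolz [-7.0e-04  1.2e-03 -1.0e+00] F [ 0.35 -0.29 -2.96] w 42.7 q [-0.65  0.32  1.93  0.    0.89 -1.94]
 turn(tool) [ 0.0009 -0.001   0.0003]
 shift mm [-1.2 -0.2  6.3]
```

Request:
servo_tool(targets="0 0.002 0 0 0 3 0; 0 0.002 0 0 0 2.5 0; 0 0 0 0 0 1.5 0; 0 0 0 0 0 0 0")

```text
time: 19.47
tool_pos: [0.4927, -0.3433, 0.0271]
tcp_rot: [-0.447, -3.102, -0.004]
wrist_force: [-0.6, 0.1, -2.8]
width: 0.504
```

```bash
python3 -c "
from h import *
rep([.494,-.344,.026],1.284)"
```

```text
t 19.47 pos [ 0.4927 -0.3433  0.0271] theta 1.2843 toolz [-0.007   0.0039 -1.    ] F [-0.64  0.09 -2.75] w 43.1 q [-0.65  0.33  1.93 -0.    0.89 -1.93]
 turn(tool) [ 0.0017 -0.0078  0.0003]
 shift mm [-1.5 -0.3  1.1]
```

Request:
servo_tool(targets="0.001 -0.005 0 0 0 2 0; 0 0 0 0 0 1.5 0; 0 0 0 0 0 0 0")

```text
time: 19.72
tool_pos: [0.4941, -0.3444, 0.0265]
tcp_rot: [0.448, 3.109, -0.001]
wrist_force: [0.2, 0.5, -2.3]
width: 0.502
```

```bash
python3 -c "
from h import *
rep([.494,-.344,.026],1.284)"
```

```text
t 19.72 pos [ 0.4941 -0.3444  0.0265] theta 1.2844 toolz [ 6.e-04 -8.e-04 -1.e+00] F [ 0.2   0.47 -2.31] w 42.9 q [-0.65  0.33  1.93 -0.    0.88 -1.93]
 turn(tool) [-0.0006  0.0008  0.0004]
 shift mm [0.2 0.3 0.5]
```

Request:
servo_tool(targets="0 0 0 0 0 2 0; 0 0 0 0 0 1.5 0; 0 0 0 0 0 0 0")

```text
time: 19.97
tool_pos: [0.4948, -0.3449, 0.0265]
tcp_rot: [0.448, 3.107, -0.002]
wrist_force: [0.8, -0.5, -2.5]
width: 0.502
```

```bash
python3 -c "
from h import *
rep([.494,-.344,.026],1.284)"
```

```text
t 19.97 pos [ 0.4948 -0.3449  0.0265] theta 1.2844 toolz [ 0.0018 -0.0018 -1.    ] F [ 0.78 -0.52 -2.53] w 42.8 q [-0.65  0.33  1.93 -0.    0.88 -1.93]
 turn(tool) [-0.0012  0.0023  0.0004]
 shift mm [1.  0.6 0.5]
```

Request:
servo_tool(targets="0 0.002 0 0 0 3 0; 0 0 0 0 0 3 0")

```text
time: 20.13
tool_pos: [0.4955, -0.3454, 0.0259]
tcp_rot: [-0.448, -3.109, 0.002]
wrist_force: [-10.4, 8.0, 28.5]
width: 0.505
```

```bash
python3 -c "
from h import *
rep([.494,-.344,.026],1.284)"
```

```text
t 20.13 pos [ 0.4955 -0.3454  0.0259] theta 1.2845 toolz [-3.0e-04 -1.2e-03 -1.0e+00] F [-10.35   8.01  28.48] w 43.1 q [-0.65  0.33  1.93 -0.    0.88 -1.93]
 turn(tool) [-0.0012  0.0001  0.0005]
 shift mm [ 1.8  0.9 -0.1]
```

Seated on the mat with a firm contact of 28 N. Easing off, releasing and retreating.

Request:
servo_tool(targets="0 0 0 0 0 -0.3 0; 0 0 0 0 0 0 85; 0 0 0 0 0 0 85; 0 0 0 0 0 0 85; 0 0 0 0 0 0 85; 0 0 0 0 0 0 85; 0 0 0 0 0 0 85; 0 0 0 0 0 -12 85")

```text
time: 20.8
tool_pos: [0.4951, -0.3452, 0.0362]
tcp_rot: [-0.448, -3.108, 0.001]
wrist_force: [-0.4, 0.0, -0.2]
width: 0.994
```

Request:
servo_tool(targets="0 0 0 0 0 -25 85; 0 0 0 0 0 -35 85; 0 0 0 0 0 -35 85; 0 0 0 0 0 -30 85; 0 0 0 18 33 -10 85; 0 0 0 16 33 0 85; 0 0 0 16 20 0 85; 0 0 0 0 0 0 85")

```text
time: 21.47
tool_pos: [0.4725, -0.2478, 0.1858]
tcp_rot: [0.454, 3.103, -0.004]
wrist_force: [-0.4, -0.2, -0.2]
width: 0.998
```

```bash
python3 -c "
from bush import *
rep([.4638,-.2297,.1],1.284)
im=find();cv2.imwrite('pics/w14.png',im[:,:,::-1])"
```

```text
t 21.47 pos [ 0.4725 -0.2478  0.1858] theta 1.2801 toolz [ 0.0051 -0.0031 -1.    ] F [-0.39 -0.16 -0.23] w 85.3 q [-0.53  0.03  1.96 -0.    1.15 -1.81]
 turn(tool) [-0.0015  0.0058 -0.0039]
 shift mm [14.  14.9 85.7]
(0, 346, 46, 134) centre 641.4 -847.9 r 226.7
(562, 295, 25, 95) centre 676.2 -27.3 r 68.6
(192, 260, 50, 48) centre 493.1 -343.4 r 21.4
(312, 183, 58, 56) centre 464.0 -230.1 r 21.5
(534, 139, 92, 132) centre 519.8 -18.8 r 73.1
```

View pics/w14.png

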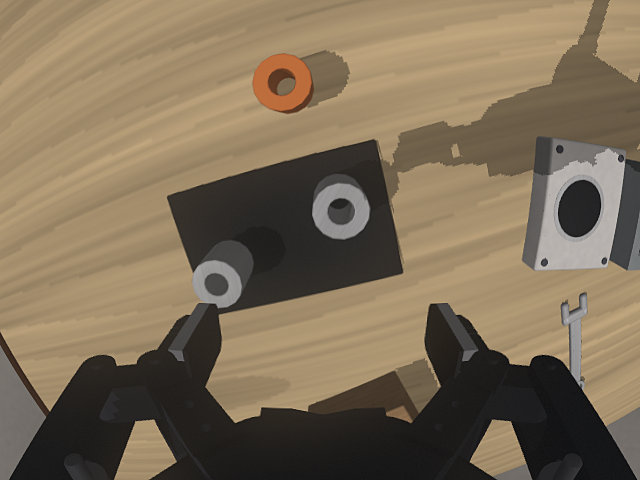

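Both tubes stand upright on the mat: B at (217,284) and A at (341,211). Now picking up A again.

Request:
servo_tool(targets="-0.001 0.006 -0.004 12 14 10 85; 0 0 0 3 2 20 85; 0 0 0 0 0 25 85; 0 0 0 0 0 20 85; 0 0 0 0 0 0 85")

```text
time: 21.93
tool_pos: [0.4687, -0.2342, 0.1153]
tcp_rot: [0.445, 3.096, -0.014]
wrist_force: [-1.0, 1.4, -0.6]
width: 0.996
```

```bash
python3 -c "
from h import *
rep([.464,-.230,.021],1.284)"
```

```text
t 21.93 pos [ 0.4687 -0.2342  0.1153] theta 1.2855 toolz [ 0.0126 -0.0108 -0.9999] F [-0.98  1.43 -0.63] w 85.0 q [-0.51  0.07  2.05 -0.    1.   -1.79]
 turn(tool) [-0.0068  0.0151  0.0015]
 shift mm [ 7.1  3.4 94.2]
```

Request:
servo_tool(targets="-0.007 0.015 0.001 7 3.5 10 85; 0 0 0 0 0 22 85; 0 0 0 0 0 20 85; 0 0 0 0 0 10 85; 0 0 0 0 0 0 85; 0 0 0 0 0 0 85")

```text
time: 22.43
tool_pos: [0.4653, -0.2327, 0.0543]
tcp_rot: [0.452, 3.107, -0.0]
wrist_force: [0.4, -0.1, 0.1]
width: 0.995
```

```bash
python3 -c "
from h import *
rep([.464,-.230,.021],1.284)"
```

```text
t 22.43 pos [ 0.4653 -0.2327  0.0543] theta 1.2818 toolz [ 1.4e-03 -5.0e-04 -1.0e+00] F [ 0.39 -0.13  0.06] w 84.9 q [-0.51  0.15  2.09  0.    0.89 -1.79]
 turn(tool) [-0.0001  0.0015 -0.0022]
 shift mm [ 2.1  2.2 33.3]
```

Request:
servo_tool(targets="0 0.001 -0.002 2.2 2.5 8 85; 0 0 0 0 0 14 85; 0 0 0 0 0 12 85; 0 0 0 0 0 0 85; 0 0 0 0 0 0 85")

```text
time: 22.85
tool_pos: [0.4677, -0.2316, 0.0231]
tcp_rot: [0.448, 3.101, -0.005]
wrist_force: [-0.1, 0.6, 0.6]
width: 0.996
```

```bash
python3 -c "
from h import *
rep([.464,-.230,.021],1.284)"
```

```text
t 22.85 pos [ 0.4677 -0.2316  0.0231] theta 1.2836 toolz [ 0.0075 -0.004  -1.    ] F [-0.13  0.59  0.59] w 85.1 q [-0.51  0.2   2.11  0.    0.82 -1.79]
 turn(tool) [-0.0017  0.0083 -0.0004]
 shift mm [4.1 0.5 2.1]
```

Request:
servo_tool(targets="-0.002 0.008 0 4.5 0.5 0 85; 0 0 0 0 0 0 85; 0 0 0 0 0 0 0; 0 0 0 0 0 0 0; 0 0 0 0 0 0 0; 0 0 0 0 0 0 0; 0 0 0 0 0 0 0; 0 0 0 0 0 0 0", newtons=70)

```text
time: 23.52
tool_pos: [0.4648, -0.2307, 0.0261]
tcp_rot: [0.449, 3.106, -0.002]
wrist_force: [-0.2, 0.3, -0.6]
width: 0.499
```

Request:
servo_tool(targets="0 0 0 0 0 0 0; 0 0 0 0 0 0 0")

```text
time: 23.68
tool_pos: [0.4648, -0.2307, 0.0261]
tcp_rot: [0.449, 3.106, -0.002]
wrist_force: [0.1, -0.4, -0.5]
width: 0.495
```

```bash
python3 -c "
from h import *
rep([.464,-.230,.1],1.284)"
```

```text
t 23.68 pos [ 0.4648 -0.2307  0.0261] theta 1.2839 toolz [ 0.0033 -0.0018 -1.    ] F [ 0.11 -0.4  -0.47] w 42.3 q [-0.51  0.19  2.11  0.    0.83 -1.79]
 turn(tool) [-0.0008  0.0036 -0.0001]
 shift mm [  0.7   0.4 -73.9]
```

Request:
servo_tool(targets="0 0.003 0 0 0 -10 0; 0 0 0 0 0 -18 0; 0 0 0 0 0 -25 0; 0 0 0 0 0 -30 0; 0 0 0 0 0 -30 0; 0 0 0 0 0 -30 0; 0 0 0 0 0 -15 0; 0 0 0 0 0 0 0")

```text
time: 24.35
tool_pos: [0.4567, -0.2258, 0.1847]
tcp_rot: [-0.446, -3.088, -0.012]
wrist_force: [1.0, -0.9, -3.7]
width: 0.497
```

```bash
python3 -c "
from h import *
rep([.5308,-.0015,.153],1.284)"
```

```text
t 24.35 pos [ 0.4567 -0.2258  0.1847] theta 1.2837 toolz [-0.0206  0.0111 -0.9997] F [ 1.02 -0.92 -3.68] w 42.5 q [-0.51  0.    1.99 -0.    1.18 -1.79]
 turn(tool) [ 0.0048 -0.0229 -0.0002]
 shift mm [ -8.3 235.9  32.7]
```

Request:
servo_tool(targets="0.005 -0.02 0 -4 15 0 0; 0 0 0 -4 28 0 0; 0 0 0 0 30 0 0; 0 0 0 0 30 0 0; 0 0 0 0 30 0 0; 0 0 0 0 30 0 0; 0 0 0 0 25 0 0; 0 0 0 0 0 0 0")

```text
time: 25.02
tool_pos: [0.5125, -0.0408, 0.1752]
tcp_rot: [-0.458, -3.092, -0.0]
wrist_force: [0.3, -0.3, -5.1]
width: 0.503
```

```bash
python3 -c "
from h import *
rep([.5308,-.0015,.153],1.284)"
```

```text
t 25.02 pos [ 0.5125 -0.0408  0.1752] theta 1.2764 toolz [-0.0158  0.0024 -0.9999] F [ 0.28 -0.28 -5.06] w 42.9 q [-0.13  0.01  1.99  0.    1.15 -1.4 ]
 turn(tool) [-0.0022 -0.0158 -0.0076]
 shift mm [-6.5 43.  22. ]
```

Request:
servo_tool(targets="-0.002 -0.015 -0.007 -4 15 3 0; 0 0 0 -3 15 3 0; 0 0 0 0 11 3 0; 0 0 0 0 3 3 0; 0 0 0 0 0 0 0; 0 0 0 0 0 0 0")

```text
time: 25.52
tool_pos: [0.5249, 0.0021, 0.1534]
tcp_rot: [-0.439, -3.093, 0.006]
wrist_force: [0.8, 0.1, -5.5]
width: 0.498
```

```bash
python3 -c "
from h import *
rep([.5308,-.0015,.153],1.284)"
```

```text
t 25.52 pos [0.5249 0.0021 0.1534] theta 1.2887 toolz [-0.0176 -0.0011 -0.9998] F [ 0.84  0.13 -5.47] w 42.5 q [-0.04  0.06  1.99 -0.    1.11 -1.33]
 turn(tool) [-0.006  -0.0166  0.0047]
 shift mm [-6.7 -1.8  0.3]
```

Request:
servo_tool(targets="-0.006 -0.016 0.005 -6.5 -2 -2 0; 0 0 0 0 0 0 0; 0 0 0 0 0 0 0; 0 0 0 0 0 0 0; 0 0 0 0 0 0 0")

```text
time: 25.93
tool_pos: [0.5302, -0.0053, 0.1554]
tcp_rot: [0.455, 3.108, -0.002]
wrist_force: [0.2, 0.4, -4.4]
width: 0.498
```

```bash
python3 -c "
from h import *
rep([.5308,-.0015,.153],1.284)
s,c=look('wrist');pickle.dump((s,c),open('w15.pkl','wb'));cv2.imwrite('pics/w15.png',c['image'][:,:,::-1])
s,c=look('scene');cv2.imwrite('pics/s15.png',cv2.resize(c['image'][150:350,150:400,::-1],None,fx=3,fy=3))
s,c=look('top');cv2.imwrite('pics/t15.png',c['image'][:,:,::-1])
rep()"
```

```text
t 25.93 pos [ 0.5302 -0.0053  0.1554] theta 1.2798 toolz [ 3.0e-04 -1.1e-03 -1.0e+00] F [ 0.25  0.41 -4.45] w 42.5 q [-0.06  0.05  1.99 -0.    1.1  -1.34]
 turn(tool) [-0.001   0.0006 -0.0042]
 shift mm [0.5 3.8 2.4]
t 26.08 pos [ 0.5303 -0.005   0.1554] theta 1.2802 toolz [ 3.e-04 -1.e-03 -1.e+00] F [-0.11  0.14 -4.85] w 42.8 q [-0.06  0.05  1.99 -0.    1.1  -1.34]
```

View pics/w15.png

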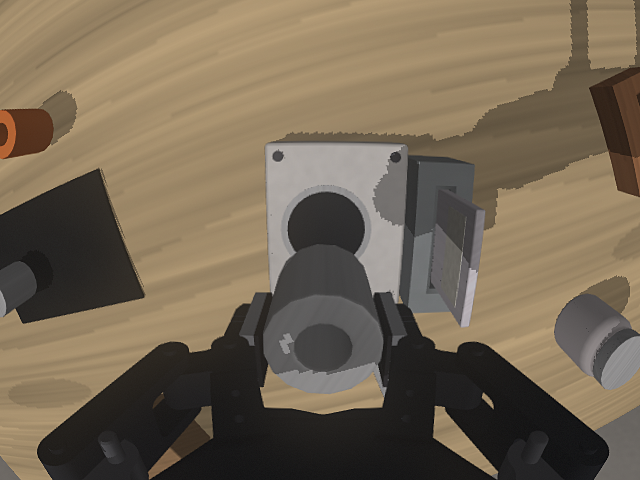

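View pics/s15.png

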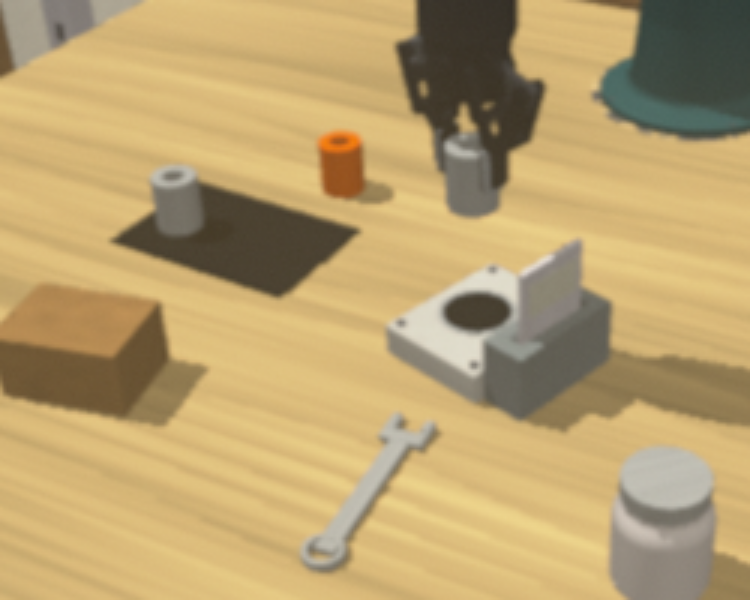

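View pics/t15.png

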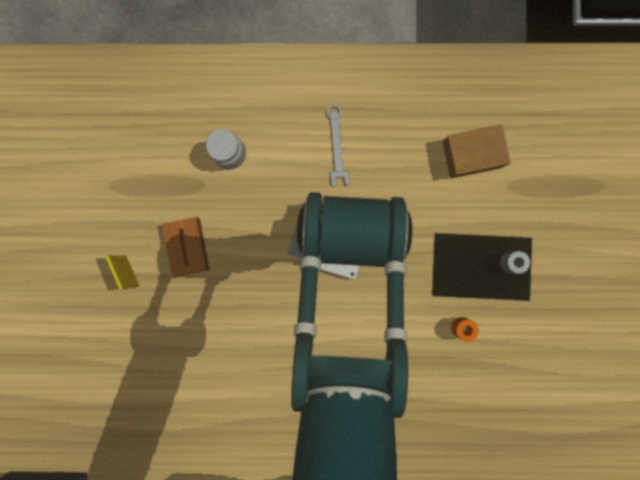

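The wrist view shows the bushing held upright at (323,340) over the window, with the plate in the slot. The scene and top views show B standing on the mat at (516,263), and the jar, wrench and carton at their starting pixels. One last plate check, then I hand in.

Run:
```python
from h import *
s,c=pickle.load(open('w15.pkl','rb'))
x=np.array([-np.sin(1.284),np.cos(1.284),0])
for z in(.12,.125): print(z,[np.round(wproj(c,s,np.array([.5541,.075,z])+k*.035*x),1) for k in(1,-1)])
from workcell import finish_job,bot
print(np.abs(bot.read_state()['joint_vel']).max()); print(finish_job())
```

```text
0.12 [array([480.6, 212. ]), array([464. , 329.5])]
0.125 [array([484.4, 214.3]), array([466.8, 333.9])]
0.005816166560649855
the job is handed in; nothing more can be done
None
```

The job is handed in at about 26 s of the 72 s allowed; no verdict is reported.

- **Plate:** I moved the grey job plate from the stand into the station's slot and let go. It reached the slot floor at the expected height (TCP 0.0893 m against 0.089 m, contact about 7 N). In the wrist view right after release, its top corners lay within about 2 px of where a fully home plate should be. The last wrist view, checked by eye, put them about 3–4 px off; I read that as within my eye-picking and calibration error.
- **Bushings:** I lifted each about 6 cm. A, the one nearer the station, read about 5.3 N and B about 2.6 N, so A is the heavier. B went back upright on the mat and its position was measured again after release. Setting B down needed a firm press, with wrist force reaching about 28 N.
- **End state:** A is held at 70 N, with the tool vertical to within 0.01 rad. By arm position it is about 4 mm from the window's axis, underside about 10 cm above it. The arm was at rest before hand-in (largest joint speed 0.006 rad/s). The jar, wrench, carton and both look-alikes show at their starting places in the last images.

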